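# Fetch a watch from under the dust flap and demagnetise it

### The arm

A 6-joint arm with a two-finger parallel gripper is mounted at the origin on the work surface. World frame = base frame: x ahead of the robot, y to its left, z up, the work surface at z = 0. Lengths are in m, angles in rad, forces in N, time in s.
With the tool pointing down it reaches from about 0.35 to 0.85 m from the base axis. Payload 8.1 kg.
Tool frame: the origin (TCP) lies on the mounting face of the last link; the fingertips stand 186 mm ahead of it and the grasp point (between the pads) lies 167 mm ahead of it; z points along the fingers, y is the line along which they close (so a half turn about z gives the same grasp; the last joint's range is limited). The gripper opens to 93 mm and grips with 3 to 60 N. Pads are 15 mm wide; open, the fingers measure 128 mm over their backs; the gripper's body (75 mm by 188 mm) begins 65 mm behind the grasp point.
Start: joints at [-1.248, 0.13, 1.488, -0, 1.523, -0.085], TCP at [0.238, -0.551, 0.405] pointing down, gripper open.
Joint ranges: [-2.96, 2.96], [-0.89, 2.26], [0.02, 2.5], [-1.34, 4.48], [0, 2.73], [-2.66, 2.66]. Speed limits (rad/s): [2.39, 2.39, 2.79, 3.14, 3.14, 3.14].

### API

Orientations are given as a rotation vector (axis times angle).
In Python, from plant import read_state, read_camera, camera_params, close_job gives the robot as it stands. The module is installed in compiled form; this text tells all that it offers.
- The arm moves only by the tool servo_tool, never from a script. Its argument "increments" is a list of rows, each an object with "slide": the shift along the tool's x, y, z in mm, a list of three; "dr": the turn, a rotation vector about the tool's x, y, z in rad, a list of three; "jaw": the closure, from 0 (fully open) to 1 (shut). In form: [{"slide": [x, y, z], "dr": [ax, ay, az], "jaw": jaw}, ...]. A call has 1 to 20 rows; each row is the pose to reach, as a shift and turn from the pose commanded when the call began, along the tool's axes at that moment; what a row does not reach only later rows make up. A row lasts 1/10 s, in which the tool goes at most 50 mm and 8.59 degrees, less where a joint would pass 70% of its speed; a pose out of reach is approached as far as the arm can. A call with a gripper value outside its range is refused whole. The fingers move at their own pace and stop on an object; "force" is the grip in N (left out, the last holds). Time passes only in rows, so rows that repeat a pose let the fingers close. It gives the time, the measured TCP pose, the force, the opening and the grip force at its end, in the units of the state.
- read_state(): the state, without advancing time (a new reading comes with each control period).
- read_camera(name): name is "scene" or "top" or "wrist"; returns (picture, depth): 400x640x3 uint8, red, green, blue; 400x640 float32, m along the optical axis (not along the pixel's ray), 0 where there is no reading.
- camera_params(name): a dict with "fx", "fy", "cx", "cy" (pixels), "rvec" (rotation vector, rad) and "tvec" (3), from world to camera coordinates, as OpenCV has them. Camera axes: x right, y down, z forward; pixel columns grow to the right and rows downward; lengths in m; the calibration is good to about 2 mm. A picture is of the moment at which its call begins: read the wrist's pose just before it. camera_params takes no time and is no camera call; for the wrist camera it gives the pose at the moment of the call.
- close_job(): hands the job in; it is judged then, once.
The state is a dict: "t": time; "q": joint angles; "dq": joint speeds; "joint_torque": joint torques, N m; "tool_pos": TCP position; "orientation": TCP orientation; "force": force on the tool from outside, world axes, zero at the start; "wrist_torque": the same for the moment, N m; "opening": finger opening in m; "gripper_force": force on a finger pad.
Only numpy, scipy, OpenCV 4.12 (cv2) and the standard library are available. Lean on these libraries where they do the work, as an engineer would, in place of code of your own. Each camera call takes 0.05 s, during which the arm holds its last target. There are 200 camera calls.

### The job

Raise the clear dust flap of the parts cabinet, which falls shut by its own weight, reach in under it and take out the steel watch with the white dial on its stand block; leave the black watch where it is and let the flap close. Set the watch down gently (not dropped), face up in the middle of the black pad of the red demagnetiser with its block lengthways along the pad, and only then press the far end of the black rocker switch fully down. Do not disturb the other things on the bench.

Things in the scene. Friction and masses are not known exactly. Their poses are not given: they have to be found in the camera images.
- cabinet: Fixed grey cabinet, 128 mm deep (x), 280 mm wide (y); origin at the centre of its underside on the bench, front faces its own -x. Open compartment on top, floor at z = 70 mm, walls 6 mm thick; front wall up to z = 98 mm, side and rear walls to 122 mm, so a 26 mm gap under the flap along the front.
- flap (a joint): Angle of the clear flap (red edges) over the compartment, rad: 0 shut and level, 1.4 fully up (stop). 150 mm long, 280 mm wide, 5 mm thick, about 0.16 kg. Hinged at the rear, the front edge rises. It falls shut from any angle when let go: lift the lip from beneath and slide in under it, the flap resting on the back of the tilted fingers and gripper.
- flap_lip (a point): Middle of the flap's free front edge (half-way through its 5 mm thickness), moves with the flap. Shut, it is 126 mm above the bench and overhangs the cabinet's front by 25 mm; free space below it.
- flap_hinge (a point): Middle of the flap's hinge line, fixed to the cabinet at its x = 61 mm, z = 124 mm; the hinge line runs along the cabinet's y. The flap's underside passes through it.
- steel_watch_mid (a point): The watch to fetch: steel band and case, white dial, grey block. Block 66 mm long (its x), 50 mm wide (its y), 36 mm high, with the watch strapped round it: its case, 40 mm across, stands 10 mm above the block (46 mm in all). This point is on its centre, 23 mm above its underside; x lengthways, z up through the dial. About 0.2 kg (varies). Grasp the block's 50 mm width.
- steel_watch: The same watch and block; origin at the centre of the underside.
- compartment (a point): Centre of the compartment floor, 70 mm above the bench, axes as the cabinet. Two watches on blocks stand on the floor side by side, about 65 mm to the left and right (y) of this point, lengthways roughly along x; which is on which side varies.
- black_watch: The watch to leave in the compartment: black band and dial, otherwise the same size and block. Origin at the centre of its underside.
- demag: Fixed red demagnetiser, 160 mm (x) by 210 mm (y) by 47 mm high, origin at the centre of its underside on the bench. A black rubber pad on its top at y = +45 mm and a rocker switch at y = -62 mm.
- pad_mid (a point): Centre of the pad's top surface, 50 mm above the bench; the pad is 120 mm long along the demagnetiser's x and 90 mm wide along y, flat, without rim.
- rocker (a joint): Rocker switch angle in rad: about 0 off (far end up), 0.4 on (far end fully down, stop). It turns about the demagnetiser's y and stays where it is left; pressing on its end with about 2 N moves it, 6 to 10 N surely takes it to the stop.
- rocker_end (a point): Point on the top face of the black rocker (64 mm along the demagnetiser's x, 28 mm wide) near its far (+x) end, 24 mm from the pivot; moves with it: about 72 mm above the bench when off, 9 mm lower when on. Press straight down here.
- blower: Bystander: blue air blower bulb standing up, 64 mm across, 100 mm high; origin under its centre.
- screwdriver: Bystander: screwdriver lying on the bench, 150 mm long, about 25 mm high; origin under its middle, x towards the tip.
- jar: Bystander: amber glass jar with brass cap, 54 mm across, 60 mm high; origin under its centre.

How it is judged:
By the outcome, as a careful person would: the job done as asked, in the order asked, and still so for the second after the job is handed in, with the robot touching nothing.
It also fails if it takes over 61 s, if anything falls off the work surface, if the arm or the gripper's body presses on something with over 40 N, if the wrist force passes 120 N, or if a joint passes its speed limit or range.

## Working session

There is one attempt and no reset: what is moved stays moved. The work goes in short steps, Python scripts to look and compute and a tool call to move; the robot and the scene stay as the last step left them, time stands still between calls to the robot, and variables do not carry over. Pictures are saved under pics/ and viewed, at most 13 in all, crops included, and the job is handed in when it is done.

Besides the shell and the picture viewer there is one more tool, called after "Call:" by a JSON object that holds its "method" and its "body". servo_tool: Moves the arm, as the interface text tells. Its arguments: {"type":"object","properties":{"increments":{"type":"array"},"force":{"type":"number"}},"required":["increments"]}

```bash
mkdir -p pics
cat > h.py <<'E'
import numpy as np, cv2
from scipy.spatial.transform import Rotation as R
from plant import *
def cam(name,save=None):
    p=camera_params(name); im,d=read_camera(name)
    if save: cv2.imwrite('pics/'+save,im[:,:,::-1])
    return p,im,d
def world(p,d,u,v):
    z=d[v,u] if np.ndim(d) else d
    c=np.array([(u-p['cx'])/p['fx']*z,(v-p['cy'])/p['fy']*z,z])
    return R.from_rotvec(np.ravel(p['rvec'])).inv().apply(c-np.ravel(p['tvec']))
def atz(p,u,v,h):
    a=world(p,1.0,u,v); r=R.from_rotvec(np.ravel(p['rvec'])).inv(); o=-r.apply(np.ravel(p['tvec']))
    return o+(a-o)*(h-o[2])/(a[2]-o[2])
E
python3 - <<'E'
from h import *
for n in('top','scene'):
    p,im,d=cam(n,n+'1.png'); np.savez('pics/'+n+'1.npz',im=im,d=d,**{k:np.ravel(v) for k,v in p.items()})
    r=R.from_rotvec(np.ravel(p['rvec'])).inv();print(n,-r.apply(np.ravel(p['tvec'])),p['fx'])
print(read_state())
E
```

```text
top [ 0.47300935 -0.0052794   0.86865169] 384.5988509370216
scene [0.89299494 0.43042894 0.74581317] 418.04859910568786
{'t': 0.1, 'q': array([-1.24841965e+00,  1.31091243e-01,  1.48918282e+00,  6.56935475e-06,
        1.52298096e+00, -8.53962052e-02]), 'dq': array([-0.00069842, -0.00034064, -0.00301053, -0.00076658,  0.00176893,
        0.00053318]), 'joint_torque': array([ 1.14805727e-03, -5.61340249e+01, -4.93095946e+01,  7.70988688e-02,
        2.92257615e-02, -4.84795419e-05]), 'tool_pos': array([ 0.23789798, -0.55059814,  0.4037819 ]), 'orientation': array([-3.07490384e+00, -6.35764724e-01,  2.98293234e-04]), 'force': array([0.71364279, 0.10907545, 0.03574572]), 'wrist_torque': array([ 0.02240932,  0.06254963, -0.02660121]), 'gripper_force': 0.0, 'opening': 0.09336857709524446}
```

View pics/top1.png

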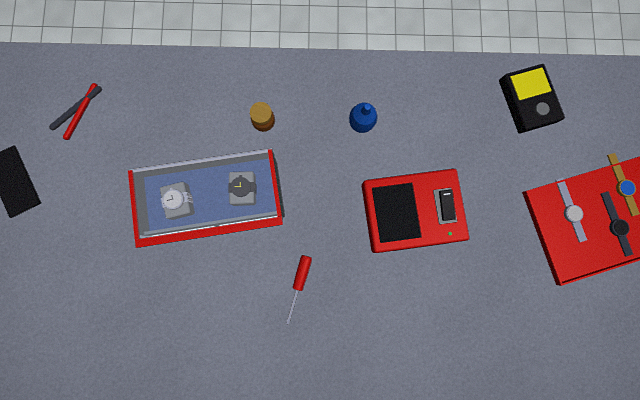

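View pics/scene1.png

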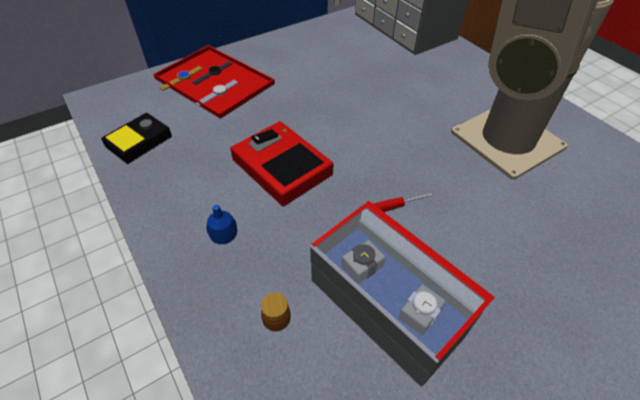

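The top view has +x up and +y left. The cabinet spans about (130–283, 150–247), with the white-dial watch at (173,198) and the black one at (242,187). The demagnetiser is at (415,210), with its pad at (397,212) and rocker at (447,205). The scene view agrees. I'll enlarge the cabinet and demagnetiser next.

Run:
```python
import cv2
im=cv2.imread('pics/top1.png')
a=cv2.resize(im[140:260,120:300],None,fx=4.4,fy=4.4,interpolation=cv2.INTER_CUBIC); cv2.imwrite('pics/c1.png',a)
a=cv2.resize(im[155:265,350:480],None,fx=5,fy=5,interpolation=cv2.INTER_CUBIC); cv2.imwrite('pics/c2.png',a)
```

```text
(no output)
```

View pics/c1.png

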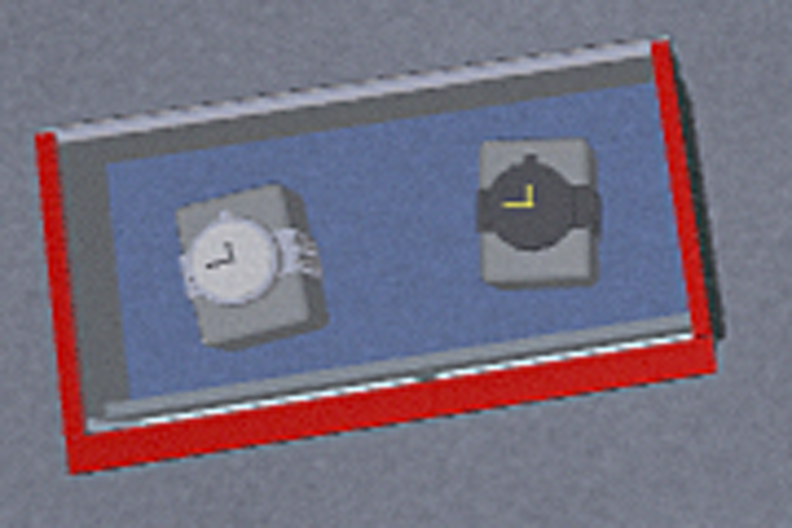

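View pics/c2.png

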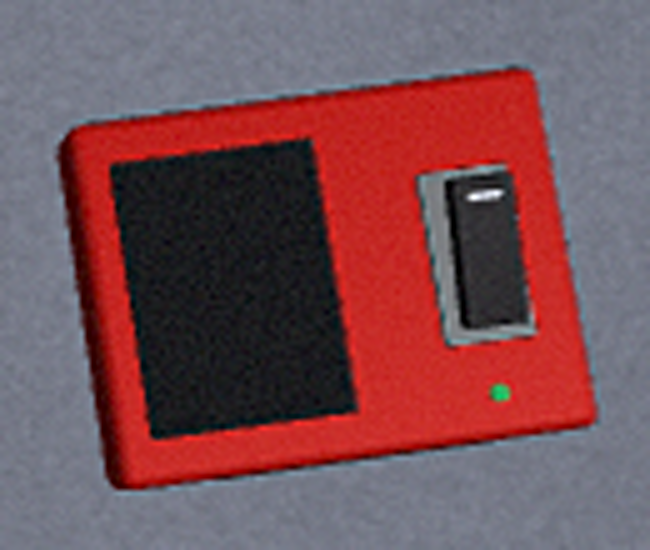

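Run:
```python
from h import *
p=camera_params('top')
def q(c,s,o,h): return np.array([atz(p,o[0]+a/s,o[1]+b/s,h)[:2] for a,b in c])
np.set_printoptions(precision=4,suppress=True)
def rep(n,P):
    e1=P[1]-P[0]; e2=P[3]-P[0]; f=P[2]-P[1]
    print(n,P.mean(0),'edges',[np.linalg.norm(P[i]-P[i-1]) for i in range(4)],'yaw',[np.degrees(np.arctan2(-a[1],-a[0])) for a in (e2,f)],np.degrees(np.arctan2(-e1[0]*-1,-e1[1])),np.degrees(np.arctan2((P[2]-P[3])[0],-(P[2]-P[3])[1])));print(P.tolist())
rep('flap',q([(37,133),(667,42),(716,372),(70,473)],4.4,(120,140),.129))
rep('block',q([(178,210),(280,185),(308,325),(207,347)],4.4,(120,140),.106))
print('dial',q([(234,260)],4.4,(120,140),.116))
rep('black',q([(482,140),(590,140),(588,280),(483,280)],4.4,(120,140),.106))
rep('pad',q([(110,164),(312,140),(357,410),(152,438)],5,(350,155),.05))
rep('demag top',q([(60,130),(535,68),(597,425),(112,488)],5,(350,155),.047))
print('rocker far',q([(485,190)],5,(350,155),.072), 'rocker all',q([(450,182),(508,172),(527,322),(465,328)],5,(350,155),.066).mean(0))
```

```text
flap [0.5697 0.1959] edges [np.float64(0.1500564914990663), np.float64(0.2787279317613601), np.float64(0.14933260123193703), np.float64(0.27897895019465513)] yaw [np.float64(9.552809852276289), np.float64(9.64962863056678)] 9.373574460848118 9.522450013489852
[[0.62078862086078, 0.34589421003713405], [0.6661852970167609, 0.07088802512858614], [0.5189655706604561, 0.04585648577776981], [0.47281295413440527, 0.3209913447824244]]
block [0.5656 0.2607] edges [np.float64(0.06398529850675398), np.float64(0.04658658245480595), np.float64(0.06542929944405701), np.float64(0.04542316966988784)] yaw [np.float64(15.156749396567546), np.float64(14.114587771078481)] 15.000708277217129 13.188546112803662
[[0.5909142319879575, 0.2913631929409243], [0.6029722830421067, 0.246364158844691], [0.5395182968741292, 0.23040844309345626], [0.5291547173053778, 0.27463355543227996]]
dial [[0.5672 0.2614]]
black [0.5932 0.1307] edges [np.float64(0.0643244918841072), np.float64(0.04905462522553687), np.float64(0.06439599095061739), np.float64(0.04717024107146093)] yaw [np.float64(2.6717008538382796), np.float64(
[... 474 characters left out ...]
06 8.20698589317319
[[0.6053596245336728, -0.1396847550333166], [0.6170786329453802, -0.22792337793612416], [0.5004409538542905, -0.24453107000705307], [0.4877447640236495, -0.15650164719026785]]
demag top [ 0.5583 -0.2339] edges [np.float64(0.1554494158265862), np.float64(0.21195966394443846), np.float64(0.1572987892943867), np.float64(0.21123587322411813)] yaw [np.float64(7.859089439875726), np.float64(7.597465446357869)] 8.280494010092585 7.78075342152575
[[0.6205334278295324, -0.11848070190740984], [0.6510597133904905, -0.32823066026089825], [0.49514178884975396, -0.34902753311209983], [0.4665440940463427, -0.13973642964927546]]
rocker far [[ 0.5928 -0.295 ]] rocker all [ 0.5677 -0.2973]
```

```bash
cat >> h.py <<'E'
CAB=np.array([.5835,.1982]); PSI=np.radians(9.5)
def pose(G,yaw,th):
    y,t=np.radians([yaw,th]); f=np.array([np.cos(y),np.sin(y),0]); k=np.array([0,0,1.])
    x=np.cos(t)*f+np.sin(t)*k; z=np.sin(t)*f-np.cos(t)*k
    return np.asarray(G)-.167*z, np.c_[x,np.cross(z,x),z]
def cabw(x,y,z):  # cabinet mm -> world
    c,s=np.cos(PSI),np.sin(PSI); return np.array([CAB[0]+(c*x-s*y)/1e3,CAB[1]+(s*x+c*y)/1e3,z/1e3])
def inc(*targets,base=None):  # targets (G,yaw,th); base: commanded (G,yaw,th) else measured
    s=read_state()
    p0,R0=pose(*base) if base else (s['tool_pos'],R.from_rotvec(s['orientation']).as_matrix())
    for t in targets:
        p,Q=pose(*t); print('TCP',p.round(3),'slide',(R0.T@(p-p0)*1e3).round(1).tolist(),'dr',R.from_matrix(R0.T@Q).as_rotvec().round(4).tolist())
def where(yaw=None):
    s=read_state(); Q=R.from_rotvec(s['orientation']).as_matrix(); g=s['tool_pos']+.167*Q[:,2]
    d=(g[:2]-CAB)*1e3; c,n=np.cos(PSI),np.sin(PSI)
    print('t',round(s['t'],2),'G',g.round(4),'cab',(c*d[0]+n*d[1]).round(1),(-n*d[0]+c*d[1]).round(1),(g[2]*1e3).round(1),'q',s['q'].round(3).tolist(),'tilt',np.degrees(np.arctan2(np.hypot(*Q[:2,2]),-Q[2,2])).round(2),'yaw',np.degrees(np.arctan2(-Q[0,1],Q[1,1]) ).round(2),'F',s['force'].round(1),'open',round(s['opening'],4))
E
python3 - <<'E'
from h import *
where()
inc(((.45,-.15,.253),12,0),((.45,.1,.253),12,30))
E
```

```text
t 0.1 G [ 0.2378 -0.5503  0.2368] cab -464.5 -681.2 236.8 q [-1.248, 0.131, 1.489, 0.0, 1.523, -0.085] tilt 0.1 yaw -156.64 F [0.7 0.1 0. ] open 0.0934
TCP [ 0.45 -0.15  0.42] slide [353.6, -283.7, -15.7] dr [-0.0017, 0.0, 0.1983]
TCP [0.368 0.083 0.398] slide [370.9, -529.6, 7.1] dr [-0.0535, 0.5219, 0.1933]
```

Call:
{"method": "servo_tool", "body": {"increments": [{"slide": [353, -284, -16], "dr": [0, 0, 0.198], "jaw": 0.2}, {"slide": [353, -284, -16], "dr": [0, 0, 0.198], "jaw": 0.2}, {"slide": [353, -284, -16], "dr": [0, 0, 0.198], "jaw": 0.2}, {"slide": [353, -284, -16], "dr": [0, 0, 0.198], "jaw": 0.2}, {"slide": [353, -284, -16], "dr": [0, 0, 0.198], "jaw": 0.2}, {"slide": [353, -284, -16], "dr": [0, 0, 0.198], "jaw": 0.2}, {"slide": [353, -284, -16], "dr": [0, 0, 0.198], "jaw": 0.2}, {"slide": [353, -284, -16], "dr": [0, 0, 0.198], "jaw": 0.2}, {"slide": [353, -284, -16], "dr": [0, 0, 0.198], "jaw": 0.2}, {"slide": [353, -284, -16], "dr": [0, 0, 0.198], "jaw": 0.2}, {"slide": [353, -284, -16], "dr": [0, 0, 0.198], "jaw": 0.2}, {"slide": [353, -284, -16], "dr": [0, 0, 0.198], "jaw": 0.2}]}}

```text
t: 1.3
tool_pos: [0.449, -0.1508, 0.4204]
orientation: [3.124, 0.329, -0.001]
force: [-0.2, -0.2, -0.2]
opening: 0.0747
gripper_force: 0.0
```

```bash
sed -i 's/np.arctan2(-Q\[0,1\],Q\[1,1\]) /np.arctan2(Q[0,1],-Q[1,1])/' h.py
python3 - <<'E'
from h import *
where(); s=read_state(); print(s['tool_pos'])
inc(((.45,-.0,.233),12,30),((.5,.1,.233),12,30))
E
```

```text
t 1.3 G [ 0.4489 -0.1508  0.2534] cab -190.4 -322.0 253.4 q [-0.432, -0.223, 1.803, -0.001, 1.563, 0.929] tilt 0.05 yaw 12.01 F [-0.2 -0.2 -0.2] open 0.0747
[ 0.4490381  -0.15078312  0.42036917]
TCP [ 0.368 -0.017  0.378] slide [-51.2, -147.3, 42.8] dr [0.0, 0.5245, 0.0001]
TCP [0.418 0.083 0.378] slide [18.6, -234.7, 42.7] dr [0.0, 0.5245, 0.0001]
```

Call:
{"method": "servo_tool", "body": {"increments": [{"slide": [19, -235, 43], "dr": [0, 0.524, 0], "jaw": 0.2}, {"slide": [19, -235, 43], "dr": [0, 0.524, 0], "jaw": 0.2}, {"slide": [19, -235, 43], "dr": [0, 0.524, 0], "jaw": 0.2}, {"slide": [19, -235, 43], "dr": [0, 0.524, 0], "jaw": 0.2}, {"slide": [19, -235, 43], "dr": [0, 0.524, 0], "jaw": 0.2}, {"slide": [19, -235, 43], "dr": [0, 0.524, 0], "jaw": 0.2}, {"slide": [19, -235, 43], "dr": [0, 0.524, 0], "jaw": 0.2}]}}

```text
t: 2.0
tool_pos: [0.4189, 0.0832, 0.3775]
orientation: [-2.968, -0.314, -0.795]
force: [0.2, -0.6, 0.0]
opening: 0.074
gripper_force: 0.0
```

```bash
cat > kin.py <<'E'
import sys; from h import *
from scipy.optimize import least_squares
S=[([-1.24842,.131091,1.489183,0,1.52298,-.0854],[.237898,-.550598,.403782]),([-.432,-.223,1.803,-.001,1.563,.929],[.44904,-.15078,.42037])]
s=read_state(); S.append((s['q'],s['tool_pos']))
def rx(a,i): return R.from_euler(i,a).as_matrix()
def fk(q,P):
    h,b,L2,L3,e,d6=P; B=rx(q[0],'z')
    A=rx(q[1],'y'); C=A@rx(q[2],'y'); D=C@rx(q[3],'z'); E=D@rx(q[4],'y'); F=E@rx(q[5],'z')
    p=np.array([0,b,h])+A@[0,0,L2]+C@[e,0,L3]+E@[0,0,d6]
    return B@p, B@F
r=least_squares(lambda P:np.concatenate([fk(q,P)[0]-p for q,p in S])*1e3/1+0,[.35,.05,.35,.35,0,.08])
print(r.x.round(4),r.fun.round(2))
Q=R.from_rotvec(s['orientation']).as_matrix(); print((fk(s['q'],r.x)[1].T@Q).round(3))
M=fk(s['q'],r.x)[1].T@Q
def ik(t,q0):
    p,Qt=pose(*t)
    lo=[-2.96,-.89,.02,-1.34,0,-2.66];hi=[2.96,2.26,2.5,4.48,2.73,2.66]
    def f(q): a,b=fk(q,r.x); return np.r_[(a-p)*10,R.from_matrix((b@M).T@Qt).as_rotvec()]
    best=min((least_squares(f,np.clip(g,lo,hi),bounds=(lo,hi)) for g in q0),key=lambda z:z.cost)
    return best.x,best.cost
if __name__=='__main__':
  where()
  for th in(30,40,45,50,60):
    for g in((-150,64,170),(-93,65,111),(24,65,190),(-7,65,97)):
        x,c=ik((cabw(*g),12,th),[s['q'],np.array(s['q'])+[0,0,0,.5,0,-.5],np.array(s['q'])+[0,0,0,3.1,0,-2.5]]); print(th,g,x.round(2),'%.1e'%c)
E
python3 kin.py
```

```text
[0.3246 0.0512 0.3698 0.5536 0.0682 0.1918] [ 0.01  0.    0.15  0.   -0.07 -0.22 -0.03  0.05  0.07]
[[ 0. -1.  0.]
 [ 1.  0.  0.]
 [-0.  0.  1.]]
t 2.0 G [0.5006 0.1005 0.2329] cab -97.9 -82.6 232.9 q [0.037, -0.656, 2.237, 0.099, 1.046, 1.37] tilt 29.99 yaw 12.07 F [ 0.2 -0.6  0. ] open 0.074
30 (-150, 64, 170) [ 0.51 -0.66  2.35 -0.18  0.95  1.94] 1.4e-26
30 (-93, 65, 111) [ 0.46 -0.37  2.28 -0.19  0.73  1.93] 1.2e-29
30 (24, 65, 190) [ 0.39 -0.13  1.93 -0.12  0.83  1.81] 3.2e-30
30 (-7, 65, 97) [ 0.41 -0.09  2.07 -0.16  0.65  1.87] 1.6e-23
40 (-150, 64, 170) [ 0.57 -0.81  2.5  -0.32  0.83  2.08] 1.9e-04
40 (-93, 65, 111) [ 0.5  -0.48  2.43 -0.37  0.55  2.11] 1.4e-29
40 (24, 65, 190) [ 0.41 -0.23  2.09 -0.23  0.61  1.91] 2.9e-19
40 (-7, 65, 97) [ 0.43 -0.16  2.22 -0.35  0.42  2.06] 3.3e-30
45 (-150, 64, 170) [ 0.63 -0.79  2.5  -0.43  0.86  2.21] 1.0e-02
45 (-93, 65, 111) [ 0.53 -0.52  2.49 -0.52  0.46  2.27] 3.8e-23
45 (24, 65, 190) [ 0.42 -0.27  2.16 -0.32  0.5   2.01] 4.0e-28
45 (-7, 65, 97) [ 0.45 -0.18  2.28 -0.56  0.32  2.27] 2.5e-19
50 (-150, 64, 170) [ 0.7  -0.74  2.5  -0.57  0.9   2.37] 3.3e-02
50 (-93, 65, 111) [ 0.58 -0.48  2.5  -0.74  0.48  2.51] 5.0e-03
50 (24, 65, 190) [ 0.44 -0.3   2.23 -0.47  0.39  2.15] 2.0e-31
50 (-7, 65, 97) [ 0.46 -0.19  2.34 -0.94  0.23  2.66] 7.6e-06
60 (-150, 64, 170) [ 0.81 -0.63  2.5  -0.8   0.96  2.66] 1.0e-01
60 (-93, 65, 111) [ 0.62 -0.42  2.5  -0.87  0.51  2.66] 4.8e-02
60 (24, 65, 190) [ 0.44 -0.32  2.34 -0.98  0.22  2.66] 7.9e-04
60 (-7, 65, 97) [ 0.49 -0.13  2.42  4.09  0.3  -2.36] 5.3e-29
```

```bash
cat > sim.py <<'E'
import sys; from h import *
def poly(g,th,hf,e=0.5):
    t=np.radians(th); z=np.array([np.sin(t),-np.cos(t)]); n=np.array([np.cos(t),np.sin(t)])
    out=[]
    for a0,a1,h in((-65,19,hf),(-167,-65,37.5)):
        A,N=np.meshgrid(np.linspace(a0,a1,60),np.linspace(-h,h,31)); out.append(np.array(g)+A.reshape(-1,1)*z+N.reshape(-1,1)*n)
    return out
def check(way,ds=3,hf=10,off=(0,0),verbose=1):
    phi0=0; last=None
    for (a,b) in zip(way[:-1],way[1:]):
        n=int(max(np.hypot(b[0]-a[0],b[1]-a[1])/ds,abs(b[2]-a[2])/1,1))
        for i in range(1,n+1):
            w=np.array(a)+(np.array(b)-a)*i/n; f,bd=poly(w[:2]+off,w[2],hf); P=np.r_[f,bd]; d=P-[61,124]; r=np.hypot(*d.T)
            m=(r<150)&(d[:,0]<0); ang=np.degrees(np.arctan2(d[m,1],-d[m,0])) if m.any() else np.array([0]); k=ang.argmax(); phi=max(0,ang[k])
            def zmin(Q,x0,x1):
                q=Q[(Q[:,0]>x0)&(Q[:,0]<x1)]; return q[:,1].min() if len(q) else 999
            bad=[]
            if zmin(P,-65,-57)<100: bad.append('frontwall')
            if zmin(bd,-64,64)<125: bad.append('sidewall')
            if zmin(P,-57,58)<73: bad.append('floor')
            if abs(phi-phi0)>4: bad.append('JUMP %.0f->%.0f'%(phi0,phi))
            if phi>80: bad.append('stop')
            if bad or (verbose and i==n): print(w.round(1),'phi',round(phi,1),'r',round(r[m][k],0) if m.any() else '',bad)
            phi0=phi
E
cat > p.py <<'E'
from sim import *
way=[(-130,150,20),(-130,110,20),(-95,106,38),(-92,150,40),(-80,185,42),(-55,225,44),(-20,248,45),(5,240,45),(22,215,45),(24,190,45),(10,140,45),(-7,98,45)]
if __name__=='__main__':
  for hf in(10,7,13):
    print('hf',hf); check(way,hf=hf,verbose=hf==10)
  from kin import ik,s
  q=s['q']
  for w in way:
    x,c=ik((cabw(w[0],65,w[1]),12,w[2]),[q,s['q']]); q=x; print(w,x.round(2),'%.0e'%c)
E
python3 p.py
```

```text
hf 10
[-130.  110.   20.] phi 0 r  []
[-95. 106.  38.] phi 0 r 150.0 []
[-92. 150.  40.] phi 12.8 r 150.0 []
[-80. 185.  42.] phi 26.8 r 149.0 []
[-55. 225.  44.] phi 44.7 r 150.0 []
[-20. 248.  45.] phi 62.8 r 132.0 []
[  5. 240.  45.] phi 72.1 r 115.0 []
[ 22. 215.  45.] phi 77.7 r 87.0 []
[ 24. 190.  45.] phi 74.5 r 62.0 []
[ 10. 140.  45.] phi 51.5 r 113.0 []
[-7. 98. 45.] phi 33.8 r 149.0 []
hf 7
hf 13
[0.3246 0.0512 0.3698 0.5536 0.0682 0.1918] [ 0.01  0.    0.15  0.   -0.07 -0.22 -0.03  0.05  0.07]
[[ 0. -1.  0.]
 [ 1.  0.  0.]
 [-0.  0.  1.]]
(-130, 150, 20) [ 0.45 -0.4   2.17 -0.1   1.03  1.85] 9e-30
(-130, 110, 20) [ 0.45 -0.34  2.21 -0.1   0.94  1.86] 2e-27
(-95, 106, 38) [ 0.5  -0.45  2.4  -0.33  0.57  2.08] 1e-29
(-92, 150, 40) [ 0.5  -0.55  2.4  -0.31  0.65  2.05] 1e-28
(-80, 185, 42) [ 0.5  -0.59  2.37 -0.31  0.68  2.03] 2e-20
(-55, 225, 44) [ 0.48 -0.57  2.3  -0.3   0.69  2.  ] 5e-29
(-20, 248, 45) [ 0.46 -0.49  2.21 -0.28  0.67  1.97] 4e-20
(5, 240, 45) [ 0.44 -0.4   2.16 -0.28  0.63  1.96] 9e-30
(22, 215, 45) [ 0.43 -0.31  2.14 -0.29  0.56  1.97] 4e-28
(24, 190, 45) [ 0.42 -0.27  2.16 -0.32  0.5   2.01] 4e-26
(10, 140, 45) [ 0.43 -0.23  2.23 -0.41  0.4   2.11] 3e-20
(-7, 98, 45) [ 0.45 -0.19  2.28 -0.55  0.32  2.27] 6e-30
```

```bash
cat > pr.py <<'E'
from h import *
def rows(way,step=14,base=None,jaw=.2):  # way: list of ((G),yaw,th); prints compact rows
    s=read_state(); p0,R0=s['tool_pos'],R.from_rotvec(s['orientation']).as_matrix()
    g=p0+.167*R0[:,2]; cur=(g,np.degrees(np.arctan2(R0[0,1],-R0[1,1])),np.degrees(np.arctan2(np.hypot(*R0[:2,2]),-R0[2,2])))
    out=[]
    for t in way:
        n=int(np.ceil(max(np.linalg.norm(np.array(t[0])-cur[0])*1e3/step,abs(t[2]-cur[2])/6,abs(t[1]-cur[1])/6,1)))
        for i in range(1,n+1):
            f=i/n; p,Q=pose(np.array(cur[0])*(1-f)+np.array(t[0])*f,cur[1]*(1-f)+t[1]*f,cur[2]*(1-f)+t[2]*f)
            a=(R0.T@(p-p0)*1e3).round(0).astype(int).tolist(); d=R.from_matrix(R0.T@Q).as_rotvec().round(3).tolist()
            out.append('{"slide": %s, "dr": %s, "jaw": %g}'%(a,d,jaw))
        cur=t
    print(len(out)); print(', '.join(out))
E
python3 - <<'E'
from pr import *
rows([(cabw(-130,65,190),10,20),(cabw(-132,65,104),10,20)],25)
rows([(cabw(-130,65,190),10,20),(cabw(-132,65,104),10,20),(cabw(-96,65,102),10,38)],25)
E
```

```text
11
{"slide": [-2, -22, 4], "dr": [-0.002, -0.025, 0.005], "jaw": 0.2}, {"slide": [-4, -43, 7], "dr": [-0.004, -0.05, 0.01], "jaw": 0.2}, {"slide": [-6, -65, 11], "dr": [-0.006, -0.075, 0.014], "jaw": 0.2}, {"slide": [-8, -86, 15], "dr": [-0.008, -0.1, 0.019], "jaw": 0.2}, {"slide": [-10, -108, 19], "dr": [-0.011, -0.125, 0.024], "jaw": 0.2}, {"slide": [-12, -129, 23], "dr": [-0.012, -0.149, 0.028], "jaw": 0.2}, {"slide": [-14, -151, 27], "dr": [-0.014, -0.174, 0.033], "jaw": 0.2}, {"slide": [-26, -151, 45], "dr": [-0.014, -0.174, 0.033], "jaw": 0.2}, {"slide": [-37, -151, 64], "dr": [-0.014, -0.174, 0.033], "jaw": 0.2}, {"slide": [-48, -151, 82], "dr": [-0.014, -0.174, 0.033], "jaw": 0.2}, {"slide": [-59, -151, 100], "dr": [-0.014, -0.174, 0.033], "jaw": 0.2}
14
{"slide": [-2, -22, 4], "dr": [-0.002, -0.025, 0.005], "jaw": 0.2}, {"slide": [-4, -43, 7], "dr": [-0.004, -0.05, 0.01], "jaw": 0.2}, {"slide": [-6, -65, 11], "dr": [-0.006, -0.075, 0.014], "jaw": 0.2}, {"slide": [-8, -86, 15], "dr": [-0.008, -0.1, 0.019], "jaw": 0.2}, {"slide": [-10, -108, 19], "dr": [-0.011, -0.125, 0.024], "jaw": 0.2}, {"slide": [-12, -129, 23], "dr": [-0.012, -0.149, 0.028], "jaw": 0.2}, {"slide": [-14, -151, 27], "dr": [-0.014, -0.174, 0.033], "jaw": 0.2}, {"slide": [-26, -151, 45], "dr": [-0.014, -0.174, 0.033], "jaw": 0.2}, {"slide": [-37, -151, 64], "dr": [-0.014, -0.174, 0.033], "jaw": 0.2}, {"slide": [-48, -151, 82], "dr": [-0.014, -0.174, 0.033], "jaw": 0.2}, {"slide": [-59, -151, 100], "dr": [-0.014, -0.174, 0.033], "jaw": 0.2}, {"slide": [-66, -151, 105], "dr": [-0.016, -0.07, 0.032], "jaw": 0.2}, {"slide": [-74, -151, 111], "dr": [-0.018, 0.035, 0.031], "jaw": 0.2}, {"slide": [-81, -151, 119], "dr": [-0.019, 0.14, 0.031], "jaw": 0.2}
```

Call:
{"method": "servo_tool", "body": {"increments": [{"slide": [-4, -43, 7], "dr": [-0.004, -0.05, 0.01], "jaw": 0.2}, {"slide": [-8, -86, 15], "dr": [-0.008, -0.1, 0.019], "jaw": 0.2}, {"slide": [-12, -129, 23], "dr": [-0.012, -0.149, 0.028], "jaw": 0.2}, {"slide": [-14, -151, 27], "dr": [-0.014, -0.174, 0.033], "jaw": 0.2}, {"slide": [-26, -151, 45], "dr": [-0.014, -0.174, 0.033], "jaw": 0.2}, {"slide": [-37, -151, 64], "dr": [-0.014, -0.174, 0.033], "jaw": 0.2}, {"slide": [-48, -151, 82], "dr": [-0.014, -0.174, 0.033], "jaw": 0.2}, {"slide": [-59, -151, 100], "dr": [-0.014, -0.174, 0.033], "jaw": 0.2}, {"slide": [-59, -151, 100], "dr": [-0.014, -0.174, 0.033], "jaw": 0.2}, {"slide": [-66, -151, 105], "dr": [-0.016, -0.07, 0.032], "jaw": 0.2}, {"slide": [-74, -151, 111], "dr": [-0.018, 0.035, 0.031], "jaw": 0.2}, {"slide": [-81, -151, 119], "dr": [-0.019, 0.14, 0.031], "jaw": 0.2}, {"slide": [-81, -151, 119], "dr": [-0.019, 0.14, 0.031], "jaw": 0.2}]}}

```text
t: 3.3
tool_pos: [0.3771, 0.2275, 0.2331]
orientation: [-2.908, -0.25, -1.002]
force: [-0.1, -1.4, -0.7]
opening: 0.0746
gripper_force: 0.0
```

Run:
```python
from pr import *
where()
cam('scene','s2.png')
im=cv2.imread('pics/s2.png'); cv2.imwrite('pics/s2c.png',cv2.resize(im[120:400,250:640],None,fx=2,fy=2))
rows([(cabw(*w[:1],65,w[1]),10,w[2]) for w in [(-92,150,40),(-80,185,42),(-55,225,44)]],14)
```

```text
t 3.3 G [0.4784 0.245  0.1015] cab -95.9 63.5 101.5 q [0.517, -0.446, 2.406, -0.39, 0.582, 2.179] tilt 38.01 yaw 9.81 F [-0.1 -1.4 -0.7] open 0.0746
11
{"slide": [7, 0, -9], "dr": [0.0, 0.009, -0.001], "jaw": 0.2}, {"slide": [13, 0, -18], "dr": [0.001, 0.018, -0.001], "jaw": 0.2}, {"slide": [20, -1, -26], "dr": [0.001, 0.028, -0.002], "jaw": 0.2}, {"slide": [26, -1, -35], "dr": [0.002, 0.037, -0.002], "jaw": 0.2}, {"slide": [34, -1, -42], "dr": [0.002, 0.048, -0.002], "jaw": 0.2}, {"slide": [43, -1, -49], "dr": [0.002, 0.06, -0.002], "jaw": 0.2}, {"slide": [51, -1, -55], "dr": [0.002, 0.072, -0.002], "jaw": 0.2}, {"slide": [61, -1, -59], "dr": [0.002, 0.08, -0.002], "jaw": 0.2}, {"slide": [70, -1, -63], "dr": [0.002, 0.089, -0.002], "jaw": 0.2}, {"slide": [80, -1, -67], "dr": [0.002, 0.098, -0.002], "jaw": 0.2}, {"slide": [90, -1, -71], "dr": [0.002, 0.107, -0.002], "jaw": 0.2}
```

View pics/s2c.png

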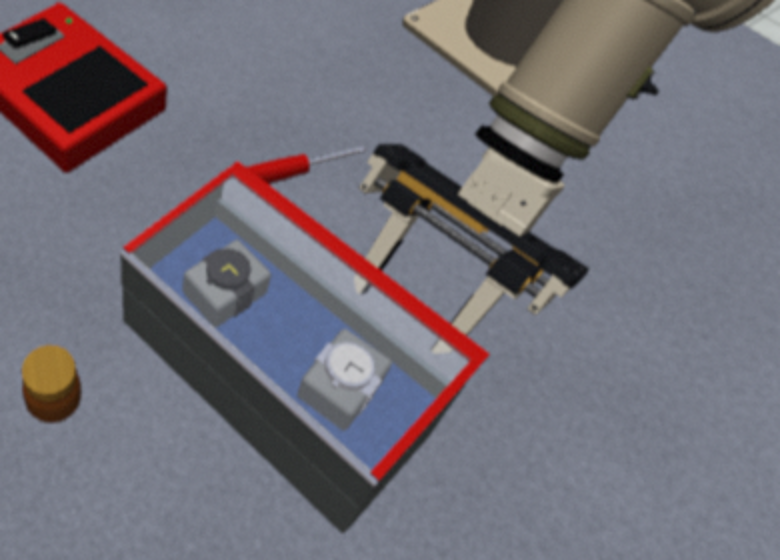

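The fingers reach under the lip, with tips at about (360,290) and (437,350) in the crop. The gripper's long side runs along the lip, as I assumed. Lifting now.

Call:
{"method": "servo_tool", "body": {"increments": [{"slide": [7, 0, -9], "dr": [0, 0.009, 0], "jaw": 0.2}, {"slide": [13, 0, -18], "dr": [0, 0.018, 0], "jaw": 0.2}, {"slide": [20, -1, -26], "dr": [0, 0.028, 0], "jaw": 0.2}, {"slide": [26, -1, -35], "dr": [0, 0.037, 0], "jaw": 0.2}, {"slide": [34, -1, -42], "dr": [0, 0.048, 0], "jaw": 0.2}, {"slide": [43, -1, -49], "dr": [0, 0.06, 0], "jaw": 0.2}, {"slide": [51, -1, -55], "dr": [0, 0.072, 0], "jaw": 0.2}, {"slide": [61, -1, -59], "dr": [0, 0.08, 0], "jaw": 0.2}, {"slide": [70, -1, -63], "dr": [0, 0.089, 0], "jaw": 0.2}, {"slide": [80, -1, -67], "dr": [0, 0.098, 0], "jaw": 0.2}, {"slide": [90, -1, -71], "dr": [0, 0.107, 0], "jaw": 0.2}]}}

```text
t: 4.45
tool_pos: [0.4043, 0.2347, 0.3461]
orientation: [-2.84, -0.246, -1.153]
force: [-0.3, -0.6, -0.9]
opening: 0.0744
gripper_force: 0.3
```

Run:
```python
from pr import *
where()
cam('scene','s3.png')
im=cv2.imread('pics/s3.png'); cv2.imwrite('pics/s3c.png',cv2.resize(im[60:380,250:640],None,fx=1.8,fy=1.8))
rows([(cabw(*w[:1],64.5,w[1]),10,w[2]) for w in [(-20,248,45),(5,240,45),(22,215,45),(24,190,45)]],13)
```

```text
t 4.45 G [0.519  0.255  0.2264] cab -54.3 66.7 226.4 q [0.51, -0.558, 2.286, -0.363, 0.703, 2.1] tilt 44.2 yaw 9.94 F [-0.3 -0.6 -0.9] open 0.0744
11
{"slide": [12, 1, 3], "dr": [-0.001, 0.003, -0.002], "jaw": 0.2}, {"slide": [23, 2, 6], "dr": [-0.001, 0.007, -0.002], "jaw": 0.2}, {"slide": [35, 3, 9], "dr": [-0.001, 0.01, -0.002], "jaw": 0.2}, {"slide": [39, 3, 17], "dr": [-0.001, 0.01, -0.002], "jaw": 0.2}, {"slide": [43, 3, 25], "dr": [-0.001, 0.01, -0.002], "jaw": 0.2}, {"slide": [47, 3, 33], "dr": [-0.001, 0.01, -0.002], "jaw": 0.2}, {"slide": [46, 3, 43], "dr": [-0.001, 0.01, -0.002], "jaw": 0.2}, {"slide": [44, 3, 52], "dr": [-0.001, 0.01, -0.002], "jaw": 0.2}, {"slide": [42, 3, 62], "dr": [-0.001, 0.01, -0.002], "jaw": 0.2}, {"slide": [34, 3, 72], "dr": [-0.001, 0.01, -0.002], "jaw": 0.2}, {"slide": [26, 3, 82], "dr": [-0.001, 0.01, -0.002], "jaw": 0.2}
```

View pics/s3c.png

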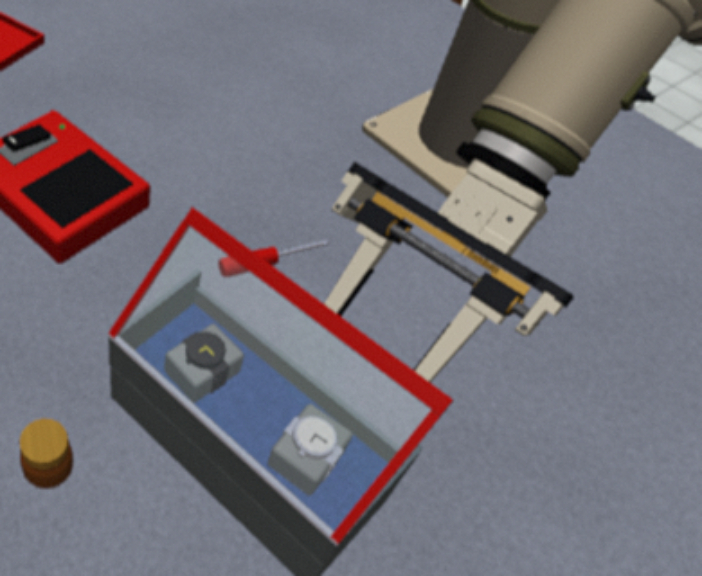

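The flap is up about 45° and resting on the fingers near (375,345) in the crop. Carrying on.

Call:
{"method": "servo_tool", "body": {"increments": [{"slide": [12, 1, 3], "dr": [0, 0.003, -0.002], "jaw": 0.2}, {"slide": [23, 2, 6], "dr": [0, 0.007, -0.002], "jaw": 0.2}, {"slide": [35, 3, 9], "dr": [0, 0.01, -0.002], "jaw": 0.2}, {"slide": [39, 3, 17], "dr": [0, 0.01, -0.002], "jaw": 0.2}, {"slide": [43, 3, 25], "dr": [0, 0.01, -0.002], "jaw": 0.2}, {"slide": [47, 3, 33], "dr": [0, 0.01, -0.002], "jaw": 0.2}, {"slide": [46, 3, 43], "dr": [0, 0.01, -0.002], "jaw": 0.2}, {"slide": [44, 3, 52], "dr": [0, 0.01, -0.002], "jaw": 0.2}, {"slide": [42, 3, 62], "dr": [0, 0.01, -0.002], "jaw": 0.2}, {"slide": [34, 3, 72], "dr": [0, 0.01, -0.002], "jaw": 0.2}, {"slide": [26, 3, 82], "dr": [0, 0.01, -0.002], "jaw": 0.2}]}}

```text
t: 5.6
tool_pos: [0.4789, 0.2449, 0.3035]
orientation: [-2.834, -0.249, -1.166]
force: [-1.1, 0.4, -0.3]
opening: 0.0746
gripper_force: 0.1
```

Run:
```python
from pr import *
where()
cam('scene','s4.png')
im=cv2.imread('pics/s4.png'); cv2.imwrite('pics/s4c.png',cv2.resize(im[60:380,250:640],None,fx=1.8,fy=1.8))
p,im,d=cam('top','t4.png')
cv2.imwrite('pics/t4c.png',cv2.resize(cv2.imread('pics/t4.png')[130:270,110:310],None,fx=4,fy=4))
rows([(cabw(10,64.5,140),12,45),((.566,.261,.105),14.3,45),((.566,.261,.097),14.3,45)],13)
```

```text
t 5.6 G [0.5946 0.2653 0.1849] cab 22.1 64.4 184.9 q [0.444, -0.266, 2.161, -0.388, 0.517, 2.106] tilt 44.72 yaw 10.02 F [-1.1  0.4 -0.3] open 0.0746
8
{"slide": [-10, 1, 6], "dr": [0.007, 0.002, -0.005], "jaw": 0.2}, {"slide": [-19, 2, 11], "dr": [0.013, 0.005, -0.012], "jaw": 0.2}, {"slide": [-29, 3, 17], "dr": [0.019, 0.007, -0.018], "jaw": 0.2}, {"slide": [-38, 3, 23], "dr": [0.025, 0.01, -0.024], "jaw": 0.2}, {"slide": [-50, 5, 27], "dr": [0.035, 0.01, -0.033], "jaw": 0.2}, {"slide": [-63, 6, 32], "dr": [0.044, 0.01, -0.043], "jaw": 0.2}, {"slide": [-75, 8, 36], "dr": [0.054, 0.01, -0.052], "jaw": 0.2}, {"slide": [-80, 8, 42], "dr": [0.054, 0.01, -0.052], "jaw": 0.2}
```

View pics/s4c.png

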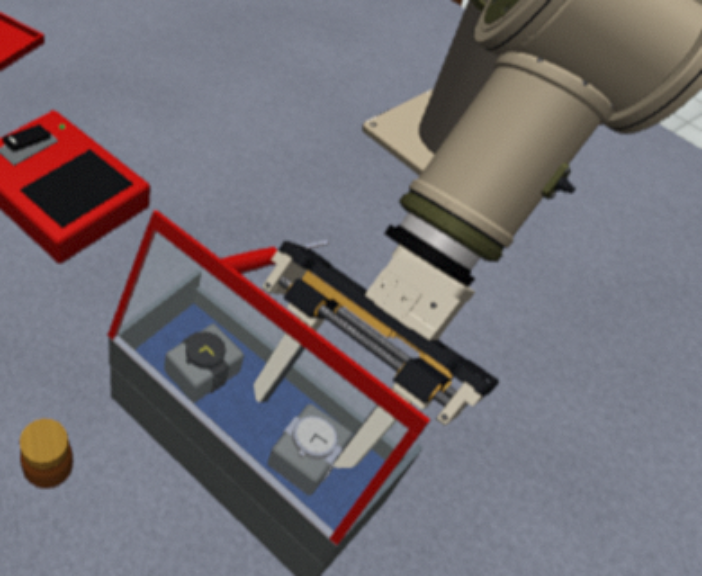

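Run:
```python
from pr import *
from sim import poly
p=camera_params('scene'); K=np.array([[p['fx'],0,p['cx']],[0,p['fy'],p['cy']],[0,0,1]])
for f in(45,50,55,60,65,70,75,80):
    a=np.radians(f); P=np.array([cabw(61-150*np.cos(a),y,126+150*np.sin(a)) for y in(-140,140)])
    print(f,cv2.projectPoints(P,np.ravel(p['rvec']),np.ravel(p['tvec']),K,None)[0].reshape(-1,2).round(0).tolist())
f,b=poly((22.1,184.9),44.7,10); print('C at', b[np.argmax(b@[.707,.707]-0*b[:,1])].round(0), 'T r/ang')
for c in [np.array([22.1,184.9])+65*np.array([-.703,.711])+37.5*np.array([.711,.703])]:
    d=c-[61,124]; print(c,np.hypot(*d),np.degrees(np.arctan2(d[1],-d[0])))
```

```text
45 [[358.0, 172.0], [502.0, 280.0]]
50 [[354.0, 172.0], [501.0, 280.0]]
55 [[350.0, 171.0], [498.0, 282.0]]
60 [[345.0, 171.0], [496.0, 285.0]]
65 [[341.0, 172.0], [492.0, 288.0]]
70 [[335.0, 174.0], [488.0, 292.0]]
75 [[330.0, 176.0], [484.0, 296.0]]
80 [[324.0, 179.0], [479.0, 301.0]]
C at [-69. 330.] T r/ang
[  3.0675 257.4775] 145.5074484777326 66.53797712257463
```

The flap is at about 70–72° and the body's corner is already under it, at 66.5° and 145 mm from the hinge. Descending to the watch.

Call:
{"method": "servo_tool", "body": {"increments": [{"slide": [-10, 1, 6], "dr": [0.007, 0.002, -0.005], "jaw": 0.2}, {"slide": [-19, 2, 11], "dr": [0.013, 0.005, -0.012], "jaw": 0.2}, {"slide": [-29, 3, 17], "dr": [0.019, 0.007, -0.018], "jaw": 0.2}, {"slide": [-38, 3, 23], "dr": [0.025, 0.01, -0.024], "jaw": 0.2}, {"slide": [-50, 5, 27], "dr": [0.035, 0.01, -0.033], "jaw": 0.2}, {"slide": [-63, 6, 32], "dr": [0.044, 0.01, -0.043], "jaw": 0.2}, {"slide": [-75, 8, 36], "dr": [0.054, 0.01, -0.052], "jaw": 0.2}, {"slide": [-80, 8, 42], "dr": [0.054, 0.01, -0.052], "jaw": 0.2}, {"slide": [-80, 8, 42], "dr": [0.054, 0.01, -0.052], "jaw": 0.2}]}}

```text
t: 6.6
tool_pos: [0.4528, 0.2318, 0.2169]
orientation: [-2.793, -0.349, -1.162]
force: [-0.4, 0.6, -1.5]
opening: 0.0746
gripper_force: 0.0
```

Run:
```python
from pr import *
where()
cam('scene','s5.png'); cam('top','t5.png'); 
a=cv2.resize(cv2.imread('pics/s5.png')[140:380,290:560],(520,462)); b=cv2.resize(cv2.imread('pics/t5.png')[140:260,120:300],None,fx=1.55,fy=1.55)
b=cv2.copyMakeBorder(b,0,462-b.shape[0],0,0,cv2.BORDER_CONSTANT); cv2.imwrite('pics/m5.png',np.hstack([a,b]))
```

```text
t 6.6 G [0.5676 0.2612 0.0992] cab -5.3 64.8 99.2 q [0.417, -0.208, 2.297, -0.414, 0.295, 2.088] tilt 45.17 yaw 14.29 F [-0.4  0.6 -1.5] open 0.0746
```

View pics/m5.png

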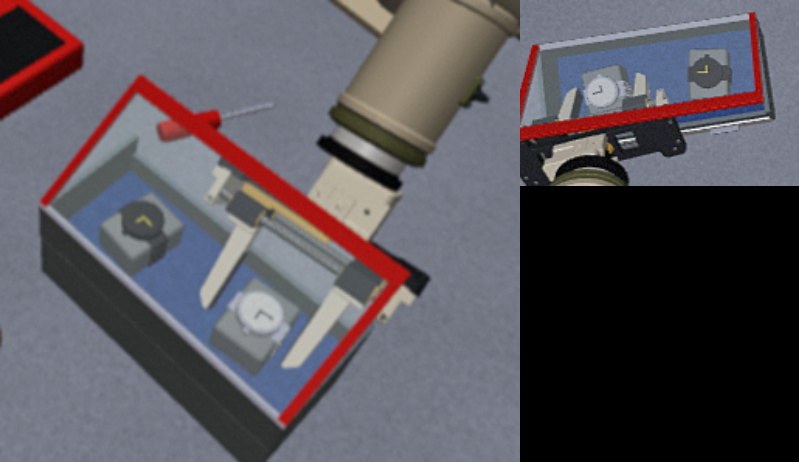

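The fingers straddle the white-dial watch, with tips at about (205,300) and (290,360) and the dial at (260,313). The flap rests on the gripper. Closing.

Call:
{"method": "servo_tool", "body": {"increments": [{"slide": [-2, 0, 2], "dr": [0, 0, 0], "jaw": 0.2}, {"slide": [-2, 0, 2], "dr": [0, 0, 0], "jaw": 0.35}, {"slide": [-2, 0, 2], "dr": [0, 0, 0], "jaw": 0.45}, {"slide": [-2, 0, 2], "dr": [0, 0, 0], "jaw": 0.6}, {"slide": [-2, 0, 2], "dr": [0, 0, 0], "jaw": 0.8}, {"slide": [-2, 0, 2], "dr": [0, 0, 0], "jaw": 1}, {"slide": [-2, 0, 2], "dr": [0, 0, 0], "jaw": 1}, {"slide": [-2, 0, 2], "dr": [0, 0, 0], "jaw": 1}, {"slide": [-2, 0, 2], "dr": [0, 0, 0], "jaw": 1}, {"slide": [-2, 0, 2], "dr": [0, 0, 0], "jaw": 1}], "force": 35}}

```text
t: 7.7
tool_pos: [0.4537, 0.2324, 0.2162]
orientation: [-2.79, -0.35, -1.166]
force: [-1.8, 0.7, 1.7]
opening: 0.0497
gripper_force: 35.0
```

Run:
```python
from pr import *
where()
s=read_state(); g=s['tool_pos']+.167*R.from_rotvec(s['orientation']).as_matrix()[:,2]
# straight up 60, then back along cabinet -x
u=g+[0,0,.055]; b=np.array([np.cos(PSI),np.sin(PSI),0])
rows([(u,14.3,45)],9,jaw=1)
print('then'); rows([(u-b*.12,14.3,40)],15,jaw=1)
```

```text
t 7.7 G [0.5687 0.262  0.0988] cab -4.0 65.4 98.8 q [0.417, -0.204, 2.296, -0.423, 0.289, 2.097] tilt 45.36 yaw 14.33 F [-1.8  0.7  1.7] open 0.0497
7
{"slide": [6, 0, -6], "dr": [-0.001, -0.001, -0.001], "jaw": 1}, {"slide": [11, 0, -11], "dr": [-0.001, -0.002, -0.001], "jaw": 1}, {"slide": [17, 0, -17], "dr": [-0.001, -0.003, -0.001], "jaw": 1}, {"slide": [23, 0, -22], "dr": [-0.001, -0.004, -0.001], "jaw": 1}, {"slide": [29, 0, -28], "dr": [-0.001, -0.004, -0.001], "jaw": 1}, {"slide": [34, 0, -33], "dr": [-0.001, -0.005, -0.001], "jaw": 1}, {"slide": [40, 0, -39], "dr": [-0.002, -0.006, -0.001], "jaw": 1}
then
9
{"slide": [-3, -1, -14], "dr": [-0.001, -0.01, -0.001], "jaw": 1}, {"slide": [-7, -2, -27], "dr": [-0.001, -0.021, -0.001], "jaw": 1}, {"slide": [-10, -4, -41], "dr": [-0.001, -0.031, -0.001], "jaw": 1}, {"slide": [-13, -5, -55], "dr": [-0.001, -0.042, -0.001], "jaw": 1}, {"slide": [-16, -6, -69], "dr": [-0.001, -0.052, -0.001], "jaw": 1}, {"slide": [-20, -7, -82], "dr": [-0.001, -0.062, -0.001], "jaw": 1}, {"slide": [-23, -8, -96], "dr": [-0.001, -0.073, -0.001], "jaw": 1}, {"slide": [-26, -9, -109], "dr": [-0.002, -0.083, -0.001], "jaw": 1}, {"slide": [-29, -10, -123], "dr": [-0.002, -0.094, -0.001], "jaw": 1}
```

```bash
cat > p2.py <<'E'
import sim; from sim import *
op=sim.poly
def poly2(g,th,hf,e=.5):
    o=op(g,th,hf); a=np.radians(45.3-th)  # nose-down when th<45
    c,s=np.cos(a),np.sin(a)
    W=[]
    for x0,x1,z0,z1 in((-33,33,-29,7),(-20,20,7,17)):
        X,Z=np.meshgrid(np.linspace(x0,x1,40),np.linspace(z0,z1,30)); X=X.ravel();Z=Z.ravel()
        W.append(np.c_[g[0]+c*X+s*Z,g[1]-s*X+c*Z])
    return [np.r_[o[0],*W],o[1]]
sim.poly=poly2
way=[(-4,99,45.3),(8,140,45),(22,185,45),(20,215,45),(5,240,45),(-20,248,45),(-55,225,44),(-80,190,41),(-100,165,37),(-130,155,33),(-150,160,30)]
check(way,hf=10)
from kin import ik,s
q=s['q']
for w in way:
    x,c=ik((cabw(w[0],65,w[1]),14.3 if w[0]>-100 else 14,w[2]),[q,s['q']]); q=x; print(w,x.round(2),'%.0e'%c)
from pr import *
print(); rows([(cabw(w[0],65.4,w[1]),14.3,w[2]) for w in way[1:6]],14,jaw=1)
E
python3 p2.py
```

```text
[ -3.1 101.9  45.3] phi 35.7 r 149.0 ['floor', 'JUMP 0->36']
[  8. 140.  45.] phi 50.7 r 114.0 []
[  9.9 146.   45. ] phi 57.9 r 34.0 ['JUMP 54->58']
[ 18.3 173.   45. ] phi 80.1 r 57.0 ['stop']
[ 19.2 176.   45. ] phi 81.5 r 59.0 ['stop']
[ 20.1 179.   45. ] phi 82.8 r 62.0 ['stop']
[ 21.1 182.   45. ] phi 83.9 r 65.0 ['stop']
[ 22. 185.  45.] phi 85.0 r 68.0 ['stop']
[ 21.8 188.   45. ] phi 85.0 r 71.0 ['stop']
[ 21.6 191.   45. ] phi 85.1 r 74.0 ['stop']
[ 21.4 194.   45. ] phi 85.1 r 77.0 ['stop']
[ 21.2 197.   45. ] phi 85.2 r 80.0 ['stop']
[ 21. 200.  45.] phi 85.2 r 83.0 ['stop']
[ 20.8 203.   45. ] phi 85.2 r 86.0 ['stop']
[ 20.6 206.   45. ] phi 85.3 r 89.0 ['stop']
[ 20.4 209.   45. ] phi 85.3 r 92.0 ['stop']
[ 20.2 212.   45. ] phi 85.3 r 95.0 ['stop']
[ 20. 215.  45.] phi 85.3 r 98.0 ['stop']
[ 18.3 217.8  45. ] phi 84.5 r 101.0 ['stop']
[ 16.7 220.6  45. ] phi 83.8 r 104.0 ['stop']
[ 15.  223.3  45. ] phi 83.0 r 107.0 ['stop']
[ 13.3 226.1  45. ] phi 82.4 r 110.0 ['stop']
[ 11.7 228.9  45. ] phi 81.7 r 113.0 ['stop']
[ 10.  231.7  45. ] phi 81.1 r 116.0 ['stop']
[  8.3 2
[... 1511 characters left out ...]
6, -0.001], "jaw": 1}, {"slide": [70, 1, -37], "dr": [-0.002, -0.006, -0.001], "jaw": 1}, {"slide": [81, 2, -42], "dr": [-0.002, -0.006, -0.001], "jaw": 1}, {"slide": [87, 2, -50], "dr": [-0.002, -0.006, -0.001], "jaw": 1}, {"slide": [94, 2, -57], "dr": [-0.002, -0.006, -0.001], "jaw": 1}, {"slide": [101, 2, -65], "dr": [-0.002, -0.006, -0.001], "jaw": 1}, {"slide": [103, 1, -74], "dr": [-0.002, -0.006, -0.001], "jaw": 1}, {"slide": [105, 1, -83], "dr": [-0.002, -0.006, -0.001], "jaw": 1}, {"slide": [108, 0, -93], "dr": [-0.002, -0.006, -0.001], "jaw": 1}, {"slide": [102, -1, -104], "dr": [-0.002, -0.006, -0.001], "jaw": 1}, {"slide": [96, -2, -116], "dr": [-0.002, -0.006, -0.001], "jaw": 1}
```

```bash
sed -i 's/^way=.*/way=[(-4,99,45.3),(2,140,45),(10,185,45),(8,212,45),(-5,236,45),(-25,246,45),(-55,225,44),(-80,190,41),(-100,160,38),(-122,146,36),(-150,150,30)]/' p2.py; python3 p2.py
```

```text
[ -3.5 102.2  45.3] phi 35.7 r 149.0 ['JUMP 0->36']
[  2. 140.  45.] phi 48.4 r 118.0 []
[ 10. 185.  45.] phi 75.2 r 70.0 []
[  8. 212.  45.] phi 78.1 r 97.0 []
[ -5. 236.  45.] phi 74.5 r 123.0 []
[-25. 246.  45.] phi 67.7 r 139.0 []
[-55. 225.  44.] phi 52.3 r 136.0 []
[-80. 190.  41.] phi 34.2 r 145.0 []
[-100.  160.   38.] phi 19.9 r 148.0 []
[-105.5  156.5   37.5] phi 14.7 r 137.0 ['JUMP 19->15']
[-122.  146.   36.] phi 0 r  ['JUMP 10->0']
[-150.  150.   30.] phi 0 r  []
[0.3175 0.0512 0.369  0.5534 0.0611 0.191 ] [ 0.01  0.    0.17 -0.02 -0.06 -0.18 -0.02  0.05  0.01]
[[ 0. -1.  0.]
 [ 1.  0.  0.]
 [-0.  0.  1.]]
(-4, 99, 45.3) [ 0.42 -0.2   2.29 -0.42  0.29  2.1 ] 2e-31
(2, 140, 45) [ 0.41 -0.27  2.26 -0.31  0.39  1.97] 2e-21
(10, 185, 45) [ 0.41 -0.33  2.21 -0.24  0.49  1.89] 4e-30
(8, 212, 45) [ 0.41 -0.37  2.19 -0.22  0.55  1.87] 2e-23
(-5, 236, 45) [ 0.42 -0.44  2.2  -0.21  0.62  1.86] 7e-24
(-25, 246, 45) [ 0.43 -0.52  2.23 -0.21  0.66  1.87] 5e-20
(-55, 225, 44) [ 0.45 -0.59  2.31 -0.22  0.68  1.89] 3e-25
(-80, 190, 41) [ 0.47 -0.6   2.36 -0.22  0.69  1.91] 2e-27
(-100, 
[... 350 characters left out ...]
0.006, -0.001], "jaw": 1}, {"slide": [44, 0, -31], "dr": [-0.002, -0.006, -0.001], "jaw": 1}, {"slide": [53, 0, -38], "dr": [-0.002, -0.006, -0.001], "jaw": 1}, {"slide": [63, 1, -44], "dr": [-0.002, -0.006, -0.001], "jaw": 1}, {"slide": [72, 1, -51], "dr": [-0.002, -0.006, -0.001], "jaw": 1}, {"slide": [81, 1, -61], "dr": [-0.002, -0.006, -0.001], "jaw": 1}, {"slide": [90, 1, -71], "dr": [-0.002, -0.006, -0.001], "jaw": 1}, {"slide": [94, 0, -84], "dr": [-0.002, -0.006, -0.001], "jaw": 1}, {"slide": [98, -1, -97], "dr": [-0.002, -0.006, -0.001], "jaw": 1}, {"slide": [95, -1, -108], "dr": [-0.002, -0.006, -0.001], "jaw": 1}, {"slide": [91, -2, -118], "dr": [-0.002, -0.006, -0.001], "jaw": 1}
```

Call:
{"method": "servo_tool", "body": {"increments": [{"slide": [6, 0, -4], "dr": [0, 0, 0], "jaw": 1}, {"slide": [12, 0, -8], "dr": [0, -0.002, 0], "jaw": 1}, {"slide": [23, 0, -16], "dr": [0, -0.004, 0], "jaw": 1}, {"slide": [35, 0, -25], "dr": [-0.002, -0.006, -0.001], "jaw": 1}, {"slide": [44, 0, -31], "dr": [-0.002, -0.006, -0.001], "jaw": 1}, {"slide": [53, 0, -38], "dr": [-0.002, -0.006, -0.001], "jaw": 1}, {"slide": [63, 1, -44], "dr": [-0.002, -0.006, -0.001], "jaw": 1}, {"slide": [72, 1, -51], "dr": [-0.002, -0.006, -0.001], "jaw": 1}, {"slide": [81, 1, -61], "dr": [-0.002, -0.006, -0.001], "jaw": 1}, {"slide": [90, 1, -71], "dr": [-0.002, -0.006, -0.001], "jaw": 1}, {"slide": [94, 0, -84], "dr": [-0.002, -0.006, -0.001], "jaw": 1}, {"slide": [98, -1, -97], "dr": [-0.002, -0.006, -0.001], "jaw": 1}, {"slide": [95, -1, -108], "dr": [-0.002, -0.006, -0.001], "jaw": 1}, {"slide": [91, -2, -118], "dr": [-0.002, -0.006, -0.001], "jaw": 1}]}}

```text
t: 9.1
tool_pos: [0.4339, 0.2291, 0.3655]
orientation: [-2.795, -0.35, -1.161]
force: [0.3, 0.3, -2.0]
opening: 0.0495
gripper_force: 35.0
```

Run:
```python
from pr import *
where()
way=[(-55,225,44),(-80,190,41),(-100,160,38),(-122,146,36),(-150,150,30)]
rows([(cabw(w[0],65.4,w[1]),14.3,w[2]) for w in way],14,jaw=1)
```

```text
t 9.1 G [0.5485 0.2582 0.2476] cab -24.6 65.0 247.6 q [0.432, -0.518, 2.229, -0.211, 0.663, 1.867] tilt 45.12 yaw 14.28 F [ 0.3  0.3 -2. ] open 0.0495
15
{"slide": [-11, -1, -2], "dr": [0.0, -0.007, 0.0], "jaw": 1}, {"slide": [-23, -2, -4], "dr": [0.0, -0.013, -0.0], "jaw": 1}, {"slide": [-34, -3, -5], "dr": [0.0, -0.02, -0.0], "jaw": 1}, {"slide": [-43, -3, -4], "dr": [0.0, -0.033, -0.0], "jaw": 1}, {"slide": [-51, -4, -2], "dr": [0.0, -0.046, -0.0], "jaw": 1}, {"slide": [-59, -4, 0], "dr": [0.0, -0.059, -0.0], "jaw": 1}, {"slide": [-68, -5, 2], "dr": [0.0, -0.072, -0.0], "jaw": 1}, {"slide": [-77, -6, 5], "dr": [0.0, -0.089, -0.0], "jaw": 1}, {"slide": [-86, -6, 7], "dr": [0.0, -0.107, -0.0], "jaw": 1}, {"slide": [-94, -7, 10], "dr": [0.0, -0.124, -0.0], "jaw": 1}, {"slide": [-104, -8, 7], "dr": [0.0, -0.142, -0.0], "jaw": 1}, {"slide": [-114, -8, 5], "dr": [0.0, -0.159, -0.0], "jaw": 1}, {"slide": [-114, -9, -1], "dr": [0.0, -0.194, -0.0], "jaw": 1}, {"slide": [-114, -10, -8], "dr": [0.0, -0.229, -0.0], "jaw": 1}, {"slide": [-114, -11, -14], "dr": [0.0, -0.264, -0.0], "jaw": 1}
```

Call:
{"method": "servo_tool", "body": {"increments": [{"slide": [-11, -1, -2], "dr": [0, -0.007, 0], "jaw": 1}, {"slide": [-23, -2, -4], "dr": [0, -0.013, 0], "jaw": 1}, {"slide": [-34, -3, -5], "dr": [0, -0.02, 0], "jaw": 1}, {"slide": [-43, -3, -4], "dr": [0, -0.033, 0], "jaw": 1}, {"slide": [-51, -4, -2], "dr": [0, -0.046, 0], "jaw": 1}, {"slide": [-59, -4, 0], "dr": [0, -0.059, 0], "jaw": 1}, {"slide": [-68, -5, 2], "dr": [0, -0.072, 0], "jaw": 1}, {"slide": [-77, -6, 5], "dr": [0, -0.089, 0], "jaw": 1}, {"slide": [-86, -6, 7], "dr": [0, -0.107, 0], "jaw": 1}, {"slide": [-94, -7, 10], "dr": [0, -0.124, 0], "jaw": 1}, {"slide": [-104, -8, 7], "dr": [0, -0.142, 0], "jaw": 1}, {"slide": [-114, -8, 5], "dr": [0, -0.159, 0], "jaw": 1}, {"slide": [-114, -9, -1], "dr": [0, -0.194, 0], "jaw": 1}, {"slide": [-114, -10, -8], "dr": [0, -0.229, 0], "jaw": 1}, {"slide": [-114, -11, -14], "dr": [0, -0.264, 0], "jaw": 1}, {"slide": [-114, -11, -14], "dr": [0, -0.264, 0], "jaw": 1}]}}

```text
t: 10.7
tool_pos: [0.3432, 0.2176, 0.2939]
orientation: [-2.952, -0.37, -0.788]
force: [1.3, 0.8, -3.2]
opening: 0.0498
gripper_force: 35.0
```

Run:
```python
from pr import *
where()
cam('scene','s6.png'); cam('top','t6.png')
a=cv2.resize(cv2.imread('pics/s6.png')[140:400,290:580],(560,502)); b=cv2.resize(cv2.imread('pics/t6.png')[140:300,120:300],None,fx=1.3,fy=1.3)
b=cv2.copyMakeBorder(b,0,502-b.shape[0],0,0,cv2.BORDER_CONSTANT); cv2.imwrite('pics/m6.png',np.hstack([a,b]))
G=np.array([.5527,-.1922,.0])
print('to demag'); rows([((.48,.12,.17),12,35),((.51,-.08,.17),9,42),((.5527,-.1922,.15),8,45.1)],40,jaw=1)
```

```text
t 10.7 G [0.4239 0.2381 0.1492] cab -150.8 65.7 149.2 q [0.496, -0.647, 2.385, -0.156, 0.901, 1.883] tilt 29.91 yaw 14.29 F [ 1.3  0.8 -3.2] open 0.0498
to demag
14
{"slide": [4, 31, -2], "dr": [-0.005, 0.022, 0.009], "jaw": 1}, {"slide": [9, 62, -3], "dr": [-0.01, 0.044, 0.017], "jaw": 1}, {"slide": [13, 93, -4], "dr": [-0.016, 0.066, 0.026], "jaw": 1}, {"slide": [18, 124, -6], "dr": [-0.021, 0.088, 0.034], "jaw": 1}, {"slide": [11, 157, -7], "dr": [-0.026, 0.108, 0.041], "jaw": 1}, {"slide": [5, 189, -8], "dr": [-0.032, 0.129, 0.048], "jaw": 1}, {"slide": [-1, 222, -9], "dr": [-0.037, 0.149, 0.055], "jaw": 1}, {"slide": [-7, 254, -10], "dr": [-0.043, 0.169, 0.062], "jaw": 1}, {"slide": [-13, 287, -11], "dr": [-0.048, 0.19, 0.068], "jaw": 1}, {"slide": [-20, 319, -12], "dr": [-0.054, 0.21, 0.075], "jaw": 1}, {"slide": [-21, 348, -6], "dr": [-0.057, 0.224, 0.078], "jaw": 1}, {"slide": [-23, 377, 1], "dr": [-0.06, 0.237, 0.081], "jaw": 1}, {"slide": [-25, 407, 7], "dr": [-0.064, 0.251, 0.084], "jaw": 1}, {"slide": [-26, 436, 14], "dr": [-0.067, 0.264, 0.087], "jaw": 1}
```

View pics/m6.png

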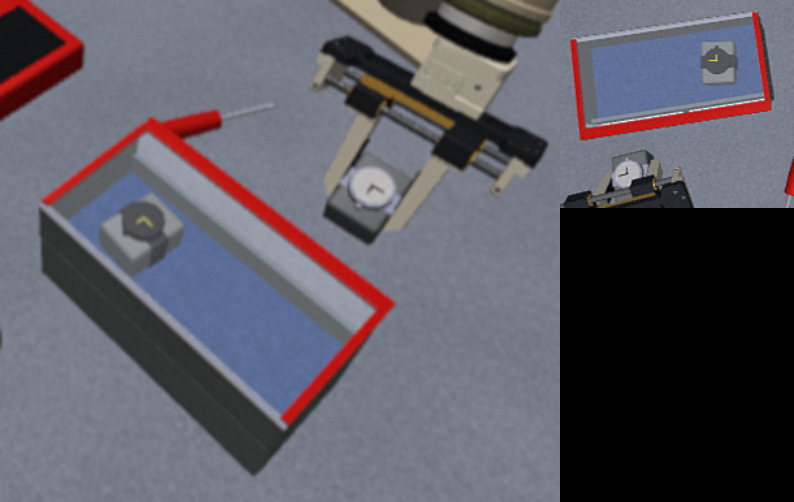

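The watch hangs in the gripper with its dial at (372,187). The flap is shut and the black watch has not moved, at (143,222).

Run:
```python
from pr import *
from kin import ik,s
q=s['q']
W=[((.44,.10,.17),12,33),((.50,-.09,.17),9,42),((.5527,-.1922,.14),8,45.2),((.5527,-.1922,.079),8,45.2)]
for t in W:
    x,c=ik(t,[q,s['q']]); q=x; print(x.round(2),'%.0e'%c)
rows(W[:3],40,jaw=1)
```

```text
[0.3163 0.0512 0.3691 0.5534 0.0601 0.1909] [ 0.01 -0.03  0.14 -0.04 -0.05 -0.21 -0.03  0.06  0.07]
[[ 0. -1. -0.]
 [ 1.  0.  0.]
 [-0. -0.  1.]]
[ 0.04 -0.89  2.48  0.09  1.04  1.38] 3e-03
[-0.63 -0.73  2.48  0.63  0.93  0.52] 5e-28
[-0.78 -0.3   2.28  0.87  0.83  0.14] 1e-20
[-0.78 -0.16  2.3   1.    0.74 -0.04] 8e-31
12
{"slide": [-4, 34, -7], "dr": [-0.005, 0.013, 0.009], "jaw": 1}, {"slide": [-7, 67, -14], "dr": [-0.01, 0.027, 0.017], "jaw": 1}, {"slide": [-11, 101, -21], "dr": [-0.015, 0.04, 0.026], "jaw": 1}, {"slide": [-14, 134, -28], "dr": [-0.021, 0.053, 0.034], "jaw": 1}, {"slide": [-18, 173, -26], "dr": [-0.027, 0.085, 0.043], "jaw": 1}, {"slide": [-21, 211, -25], "dr": [-0.033, 0.116, 0.051], "jaw": 1}, {"slide": [-24, 250, -23], "dr": [-0.04, 0.147, 0.059], "jaw": 1}, {"slide": [-27, 288, -21], "dr": [-0.047, 0.179, 0.067], "jaw": 1}, {"slide": [-30, 326, -18], "dr": [-0.054, 0.21, 0.075], "jaw": 1}, {"slide": [-31, 363, -5], "dr": [-0.058, 0.229, 0.079], "jaw": 1}, {"slide": [-31, 399, 9], "dr": [-0.063, 0.247, 0.083], "jaw": 1}, {"slide": [-32, 436, 23], "dr": [-0.067, 0.266, 0.087], "jaw": 1}
```

Run:
```python
from pr import *
from kin import ik,s
q=s['q']
W=[((.455,.13,.18),12,26),((.475,.05,.19),11,26),((.53,-.12,.18),9,38),((.5527,-.1922,.14),8,45.2)]
c0=((.4239,.2381,.1492),14.29,29.9)
for t in W:
  for f in(.33,.67,1):
    w=(np.array(c0[0])*(1-f)+np.array(t[0])*f,c0[1]*(1-f)+t[1]*f,c0[2]*(1-f)+t[2]*f)
    x,c=ik(w,[q,s['q']]); q=x; print(x.round(2),'%.0e'%c)
  c0=t
rows(W,36,jaw=1)
```

```text
[0.3163 0.0512 0.3691 0.5534 0.0601 0.1909] [ 0.01 -0.03  0.14 -0.04 -0.05 -0.21 -0.03  0.06  0.07]
[[ 0. -1. -0.]
 [ 1.  0.  0.]
 [-0. -0.  1.]]
[ 0.38 -0.68  2.38 -0.08  0.95  1.75] 2e-27
[ 0.26 -0.7   2.36 -0.02  1.    1.62] 1e-20
[ 0.15 -0.69  2.33  0.03  1.05  1.5 ] 9e-29
[ 0.07 -0.7   2.33  0.07  1.06  1.41] 6e-25
[-0.02 -0.69  2.32  0.11  1.07  1.32] 2e-24
[-0.1  -0.68  2.31  0.14  1.08  1.24] 5e-25
[-0.28 -0.67  2.33  0.26  1.02  1.03] 1e-29
[-0.46 -0.62  2.33  0.41  0.97  0.79] 2e-30
[-0.61 -0.52  2.3   0.56  0.93  0.56] 2e-29
[-0.67 -0.46  2.3   0.66  0.89  0.43] 7e-28
[-0.73 -0.38  2.3   0.76  0.85  0.29] 7e-23
[-0.78 -0.3   2.28  0.87  0.83  0.14] 5e-23
15
{"slide": [8, 27, -6], "dr": [-0.005, -0.017, 0.009], "jaw": 1}, {"slide": [15, 55, -13], "dr": [-0.009, -0.034, 0.018], "jaw": 1}, {"slide": [23, 82, -19], "dr": [-0.014, -0.052, 0.026], "jaw": 1}, {"slide": [30, 109, -25], "dr": [-0.018, -0.069, 0.035], "jaw": 1}, {"slide": [32, 136, -28], "dr": [-0.021, -0.069, 0.041], "jaw": 1}, {"slide": [33, 164, -31], "dr": [-0.024, -0.069, 0.046], "jaw": 1}, {"slide": [35, 191, -34], "dr": [-0.027, -0.069, 0.051], "jaw": 1}, {"slide": [29, 225, -32], "dr": [-0.031, -0.027, 0.056], "jaw": 1}, {"slide": [23, 260, -29], "dr": [-0.036, 0.015, 0.062], "jaw": 1}, {"slide": [17, 295, -26], "dr": [-0.041, 0.057, 0.067], "jaw": 1}, {"slide": [11, 329, -22], "dr": [-0.046, 0.098, 0.072], "jaw": 1}, {"slide": [5, 364, -18], "dr": [-0.051, 0.14, 0.077], "jaw": 1}, {"slide": [-7, 388, -5], "dr": [-0.056, 0.182, 0.08], "jaw": 1}, {"slide": [-19, 412, 9], "dr": [-0.062, 0.224, 0.084], "jaw": 1}, {"slide": [-32, 436, 23], "dr": [-0.067, 0.266, 0.087], "jaw": 1}
```

Call:
{"method": "servo_tool", "body": {"increments": [{"slide": [8, 27, -6], "dr": [-0.005, -0.017, 0.009], "jaw": 1}, {"slide": [15, 55, -13], "dr": [-0.009, -0.034, 0.018], "jaw": 1}, {"slide": [23, 82, -19], "dr": [-0.014, -0.052, 0.026], "jaw": 1}, {"slide": [30, 109, -25], "dr": [-0.018, -0.069, 0.035], "jaw": 1}, {"slide": [32, 136, -28], "dr": [-0.021, -0.069, 0.041], "jaw": 1}, {"slide": [33, 164, -31], "dr": [-0.024, -0.069, 0.046], "jaw": 1}, {"slide": [35, 191, -34], "dr": [-0.027, -0.069, 0.051], "jaw": 1}, {"slide": [29, 225, -32], "dr": [-0.031, -0.027, 0.056], "jaw": 1}, {"slide": [23, 260, -29], "dr": [-0.036, 0.015, 0.062], "jaw": 1}, {"slide": [17, 295, -26], "dr": [-0.041, 0.057, 0.067], "jaw": 1}, {"slide": [11, 329, -22], "dr": [-0.046, 0.098, 0.072], "jaw": 1}, {"slide": [5, 364, -18], "dr": [-0.051, 0.14, 0.077], "jaw": 1}, {"slide": [-7, 388, -5], "dr": [-0.056, 0.182, 0.08], "jaw": 1}, {"slide": [-19, 412, 9], "dr": [-0.062, 0.224, 0.084], "jaw": 1}, {"slide": [-32, 436, 23], "dr": [-0.067, 0.266, 0.087], "jaw": 1}, {"slide": [-32, 436, 23], "dr": [-0.067, 0.266, 0.087], "jaw": 1}, {"slide": [-32, 436, 23], "dr": [-0.067, 0.266, 0.087], "jaw": 1}]}}

```text
t: 12.5
tool_pos: [0.4344, -0.2095, 0.2559]
orientation: [-2.848, -0.196, -1.178]
force: [0.7, -0.1, -2.3]
opening: 0.0501
gripper_force: 35.0
```

Run:
```python
from pr import *
where()
cam('scene'); p,im,d=cam('top','t7.png'); cam('scene','s7.png')
a=cv2.resize(cv2.imread('pics/t7.png')[155:275,340:490],(750,600),interpolation=cv2.INTER_CUBIC); cv2.imwrite('pics/t7c.png',a)
```

```text
t 12.5 G [ 0.5513 -0.1932  0.1377] cab -96.4 -380.7 137.7 q [-0.786, -0.296, 2.282, 0.871, 0.83, 0.144] tilt 44.96 yaw 7.89 F [ 0.7 -0.1 -2.3] open 0.0501
```

View pics/t7c.png

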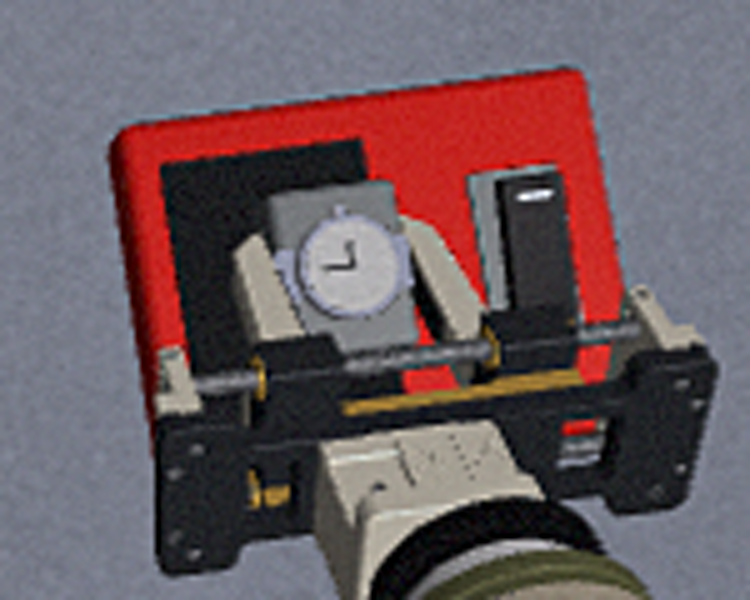

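The watch hangs over the pad with its dial centre at (349,265) and the block's far edge from (268,197) to (392,182). I'll measure its offset from the pad centre.

Run:
```python
from pr import *
where(); p=camera_params('top')
f=lambda u,v,h:atz(p,340+u/5,155+v/5,h)
print('dial',f(349,265,.154)[:3].round(4)); a,b=f(268,197,.1447),f(392,182,.1447); print(a.round(4),b.round(4),'yaw',np.degrees(np.arctan2((b-a)[0],(a-b)[1])),np.linalg.norm(a-b))
m=(a+b)/2; print('centre from edge',(m-.033*np.array([np.cos(.14),np.sin(.14),0])).round(4))
print('side yaw', np.degrees(np.arctan2(*(f(392,182,.1447)-f(416,345,.1447))[[1,0]])))
```

```text
t 12.65 G [ 0.5526 -0.1925  0.1403] cab -95.0 -380.3 140.3 q [-0.783, -0.299, 2.281, 0.871, 0.83, 0.143] tilt 45.14 yaw 8.05 F [-0.  -0.8 -2.2] open 0.0499
dial [ 0.551  -0.1936  0.154 ]
[ 0.5778 -0.1655  0.1447] [ 0.5842 -0.2134  0.1447] yaw 7.629241477878489 0.04832272423941306
centre from edge [ 0.5483 -0.194   0.1447]
side yaw 6.922514328964621
```

Call:
{"method": "servo_tool", "body": {"increments": [{"slide": [-8, -1, 12], "dr": [0, 0, 0], "jaw": 1}, {"slide": [-18, -1, 22], "dr": [0, 0, 0], "jaw": 1}, {"slide": [-26, -1, 30], "dr": [0, 0, 0], "jaw": 1}, {"slide": [-32, -1, 36], "dr": [0, 0, 0], "jaw": 1}, {"slide": [-36, -1, 40], "dr": [0, 0, 0], "jaw": 1}, {"slide": [-38, -1, 42], "dr": [0, 0, 0], "jaw": 1}, {"slide": [-38, -1, 42], "dr": [0, 0, 0], "jaw": 1}, {"slide": [-38, -1, 42], "dr": [0, 0, 0], "jaw": 1}]}}

```text
t: 13.45
tool_pos: [0.4381, -0.208, 0.2012]
orientation: [-2.847, -0.2, -1.183]
force: [-0.3, -0.3, -2.7]
opening: 0.05
gripper_force: 35.0
```

Run:
```python
from h import *
where()
```

```text
t 13.45 G [ 0.5553 -0.1917  0.0834] cab -92.1 -379.9 83.4 q [-0.777, -0.165, 2.296, 0.991, 0.737, -0.02] tilt 45.15 yaw 8.0 F [-0.3 -0.3 -2.7] open 0.05
```

Lowering the last few millimetres in small steps while watching the force.

Call:
{"method": "servo_tool", "body": {"increments": [{"slide": [-1, 0, 1], "dr": [0, 0, 0], "jaw": 1}, {"slide": [-2, 0, 2], "dr": [0, 0, 0], "jaw": 1}, {"slide": [-2.5, 0, 2.5], "dr": [0, 0, 0], "jaw": 1}, {"slide": [-2.5, 0, 2.5], "dr": [0, 0, 0], "jaw": 1}]}}

```text
t: 13.85
tool_pos: [0.4378, -0.2078, 0.197]
orientation: [-2.846, -0.199, -1.182]
force: [0.4, 1.0, -2.4]
opening: 0.0498
gripper_force: 35.0
```

Call:
{"method": "servo_tool", "body": {"increments": [{"slide": [-0.4, 0, 0.4], "dr": [0, 0, 0], "jaw": 1}, {"slide": [-0.7, 0, 0.7], "dr": [0, 0, 0], "jaw": 1}, {"slide": [-0.7, 0, 0.7], "dr": [0, 0, 0], "jaw": 1}]}}

```text
t: 14.15
tool_pos: [0.4381, -0.208, 0.1966]
orientation: [-2.846, -0.2, -1.184]
force: [-2.3, 1.7, 2.8]
opening: 0.0498
gripper_force: 35.0
```

Contact: the vertical force went from −2.4 to +2.8 N. Releasing.

Call:
{"method": "servo_tool", "body": {"increments": [{"slide": [0, 0, 0], "dr": [0, 0, 0], "jaw": 1}, {"slide": [0, 0, 0], "dr": [0, 0, 0], "jaw": 0.5}, {"slide": [0, 0, 0], "dr": [0, 0, 0], "jaw": 0.44}, {"slide": [0, 0, 0], "dr": [0, 0, 0], "jaw": 0.38}, {"slide": [0, 0, 0], "dr": [0, 0, 0], "jaw": 0.3}, {"slide": [0, 0, 0], "dr": [0, 0, 0], "jaw": 0.2}, {"slide": [0, 0, 0], "dr": [0, 0, 0], "jaw": 0.2}, {"slide": [0, 0, 0], "dr": [0, 0, 0], "jaw": 0.2}], "force": 10}}

```text
t: 14.95
tool_pos: [0.4378, -0.2078, 0.1961]
orientation: [-2.846, -0.2, -1.182]
force: [-0.0, -0.2, -0.9]
opening: 0.0739
gripper_force: 0.0
```

Run:
```python
from pr import *
from kin import ik,s
where()
s=read_state(); g=s['tool_pos']+.167*R.from_rotvec(s['orientation']).as_matrix()[:,2]
b=np.array([np.cos(.14),np.sin(.14),0])
W=[(g+[0,0,.07],8,45),(g-b*.03+[0,0,.12],8,30),((.5914,-.2940,.17),8,0)]
q=s['q']
for t in W:
    x,c=ik(t,[q,s['q']]); q=x; print(x.round(2),'%.0e'%c)
rows(W,20,jaw=.2)
```

```text
[0.3179 0.0513 0.3691 0.5534 0.0614 0.1912] [ 0.06  0.01  0.15  0.   -0.02 -0.21 -0.02 -0.04  0.06]
[[ 0. -1.  0.]
 [ 1.  0.  0.]
 [-0.  0.  1.]]
t 14.95 G [ 0.555  -0.1915  0.0782] cab -92.4 -379.6 78.2 q [-0.777, -0.153, 2.297, 1.002, 0.73, -0.035] tilt 45.11 yaw 8.0 F [-0.  -0.2 -0.9] open 0.0739
[-0.78 -0.31  2.27  0.85  0.84  0.17] 3e-31
[-0.69 -0.35  2.09  0.43  1.07  0.59] 1e-29
[-0.54  0.33  1.38  0.    1.43  0.89] 7e-28
14
{"slide": [12, 0, -12], "dr": [0.001, -0.0, 0.001], "jaw": 0.2}, {"slide": [25, 0, -25], "dr": [0.001, -0.001, 0.001], "jaw": 0.2}, {"slide": [37, 0, -37], "dr": [0.0, -0.001, 0.001], "jaw": 0.2}, {"slide": [50, 0, -49], "dr": [0.0, -0.002, 0.001], "jaw": 0.2}, {"slide": [69, 0, -68], "dr": [0.001, -0.089, 0.001], "jaw": 0.2}, {"slide": [88, 0, -85], "dr": [0.001, -0.176, 0.0], "jaw": 0.2}, {"slide": [107, 0, -100], "dr": [0.001, -0.264, 0.0], "jaw": 0.2}, {"slide": [122, 15, -88], "dr": [0.001, -0.339, 0.0], "jaw": 0.2}, {"slide": [136, 31, -76], "dr": [0.001, -0.413, 0.0], "jaw": 0.2}, {"slide": [149, 46, -62], "dr": [0.001, -0.488, 0.0], "jaw": 0.2}, {"slide": [162, 61, -48], "dr": [0.001, -0.563, 0.0], "jaw": 0.2}, {"slide": [175, 76, -33], "dr": [0.001, -0.638, 0.0], "jaw": 0.2}, {"slide": [187, 92, -17], "dr": [0.001, -0.713, 0.0], "jaw": 0.2}, {"slide": [199, 107, 0], "dr": [0.001, -0.787, 0.0], "jaw": 0.2}
```

Call:
{"method": "servo_tool", "body": {"increments": [{"slide": [6, 0, -6], "dr": [0, 0, 0], "jaw": 0.2}, {"slide": [12, 0, -12], "dr": [0, 0, 0], "jaw": 0.2}, {"slide": [25, 0, -25], "dr": [0, 0, 0], "jaw": 0.2}, {"slide": [37, 0, -37], "dr": [0, 0, 0], "jaw": 0.2}, {"slide": [50, 0, -49], "dr": [0, 0, 0], "jaw": 0.2}, {"slide": [69, 0, -68], "dr": [0, -0.089, 0], "jaw": 0.2}, {"slide": [88, 0, -85], "dr": [0, -0.176, 0], "jaw": 0.2}, {"slide": [107, 0, -100], "dr": [0, -0.264, 0], "jaw": 0.2}, {"slide": [122, 15, -88], "dr": [0, -0.339, 0], "jaw": 1}, {"slide": [136, 31, -76], "dr": [0, -0.413, 0], "jaw": 1}, {"slide": [149, 46, -62], "dr": [0, -0.488, 0], "jaw": 1}, {"slide": [162, 61, -48], "dr": [0, -0.563, 0], "jaw": 1}, {"slide": [175, 76, -33], "dr": [0, -0.638, 0], "jaw": 1}, {"slide": [187, 92, -17], "dr": [0, -0.713, 0], "jaw": 1}, {"slide": [199, 107, 0], "dr": [0, -0.787, 0], "jaw": 1}, {"slide": [199, 107, 0], "dr": [0, -0.787, 0], "jaw": 1}, {"slide": [199, 107, 0], "dr": [0, -0.787, 0], "jaw": 1}, {"slide": [199, 107, 0], "dr": [0, -0.787, 0], "jaw": 1}, {"slide": [199, 107, 0], "dr": [0, -0.787, 0], "jaw": 1}]}}

```text
t: 16.85
tool_pos: [0.5911, -0.294, 0.3388]
orientation: [3.132, 0.218, 0.004]
force: [0.4, 0.4, -0.1]
opening: 0.0009
gripper_force: 0.0
```

Run:
```python
from pr import *
where()
cam('top','t8.png'); cam('scene','s8.png')
a=cv2.resize(cv2.imread('pics/s8.png')[100:220,210:350],None,fx=3.4,fy=3.4,interpolation=cv2.INTER_CUBIC); b=cv2.resize(cv2.imread('pics/t8.png')[160:260,350:430],None,fx=4,fy=4,interpolation=cv2.INTER_CUBIC)
b=cv2.copyMakeBorder(b,0,a.shape[0]-b.shape[0],0,0,cv2.BORDER_CONSTANT); cv2.imwrite('pics/m8.png',np.hstack([a,b])); print(a.shape,b.shape)
```

```text
t 16.85 G [ 0.5916 -0.2942  0.1718] cab -73.3 -487.0 171.8 q [-0.539, 0.326, 1.384, 0.0, 1.429, 0.892] tilt 0.19 yaw 7.98 F [ 0.4  0.4 -0.1] open 0.0009
(408, 476, 3) (408, 320, 3)
```

View pics/m8.png

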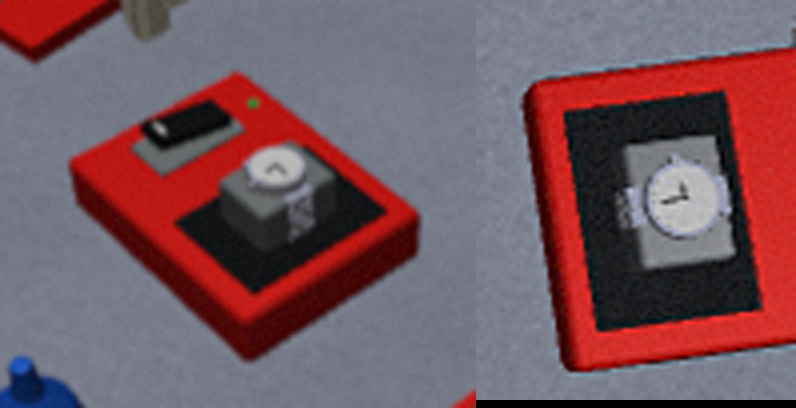

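The watch stands face up on the pad: dial at (684,200), block top corners about (626,144), (714,136), (733,258) and (643,268). Measuring its offset from the pad.

Run:
```python
from h import *
p=camera_params('top')
f=lambda u,v,h:atz(p,350+(u-476)/4,160+v/4,h)[:2]
P=np.array([f(*c,.086) for c in((626,144),(714,136),(733,258),(643,268))]); D=np.array([f(*c,.05) for c in((565,112),(724,92),(761,310),(597,331))])
for n,x in(('block',P),('pad',D)):
    print(n,x.mean(0).round(4),[np.degrees(np.arctan2(*(a)[[1,0]])).round(1) for a in(x[0]-x[3],x[1]-x[2])],np.degrees(np.arctan2((x[1]-x[0])[0],-(x[1]-x[0])[1])).round(1))
print('dial',f(684,200,.096).round(4)); s=read_state(); print(s['tool_pos'])
```

```text
block [ 0.5535 -0.1927] [np.float64(7.0), np.float64(7.6)] 5.9
pad [ 0.5522 -0.1919] [np.float64(7.7), np.float64(8.3)] 8.0
dial [ 0.5531 -0.1929]
[ 0.59120301 -0.2940636   0.33866246]
```

The placement is within about 1.5 mm and 2° of the pad's centre and axis. Now the rocker.

Call:
{"method": "servo_tool", "body": {"increments": [{"slide": [0, 0, 25], "dr": [0, 0, 0], "jaw": 1}, {"slide": [0, 0, 50], "dr": [0, 0, 0], "jaw": 1}, {"slide": [0, 0, 68], "dr": [0, 0, 0], "jaw": 1}, {"slide": [0, 0, 76], "dr": [0, 0, 0], "jaw": 1}, {"slide": [0, 0, 80], "dr": [0, 0, 0], "jaw": 1}, {"slide": [0, 0, 83], "dr": [0, 0, 0], "jaw": 1}, {"slide": [0, 0, 86], "dr": [0, 0, 0], "jaw": 1}, {"slide": [0, 0, 88], "dr": [0, 0, 0], "jaw": 1}, {"slide": [0, 0, 88], "dr": [0, 0, 0], "jaw": 1}]}}

```text
t: 17.85
tool_pos: [0.593, -0.2943, 0.2509]
orientation: [3.132, 0.219, 0.007]
force: [3.9, 1.3, 4.1]
opening: 0.0004
gripper_force: 2.2
```

Call:
{"method": "servo_tool", "body": {"increments": [{"slide": [0, 0, 1], "dr": [0, 0, 0], "jaw": 1}, {"slide": [0, 0, 1.5], "dr": [0, 0, 0], "jaw": 1}, {"slide": [0, 0, 1.5], "dr": [0, 0, 0], "jaw": 1}]}}

```text
t: 18.15
tool_pos: [0.5932, -0.2943, 0.2501]
orientation: [3.131, 0.22, 0.007]
force: [4.1, 3.2, 8.1]
opening: 0.0007
gripper_force: 4.6
```

Call:
{"method": "servo_tool", "body": {"increments": [{"slide": [0, 0, 1], "dr": [0, 0, 0], "jaw": 1}, {"slide": [0, 0, 1.5], "dr": [0, 0, 0], "jaw": 1}, {"slide": [0, 0, 1.5], "dr": [0, 0, 0], "jaw": 1}, {"slide": [0, 0, 1.5], "dr": [0, 0, 0], "jaw": 1}]}}

```text
t: 18.55
tool_pos: [0.5932, -0.2944, 0.2499]
orientation: [3.131, 0.219, 0.008]
force: [0.9, 4.9, 16.4]
opening: 0.0002
gripper_force: 8.0
```

The tip stops moving while the force rises to 16 N, so the rocker is on its stop. Backing off straight up.

Call:
{"method": "servo_tool", "body": {"increments": [{"slide": [0, 0, -5], "dr": [0, 0, 0], "jaw": 1}, {"slide": [0, 0, -20], "dr": [0, 0, 0], "jaw": 1}, {"slide": [0, 0, -50], "dr": [0, 0, 0], "jaw": 1}, {"slide": [0, 0, -90], "dr": [0, 0, 0], "jaw": 1}, {"slide": [-60, 0, -130], "dr": [0, 0, 0], "jaw": 1}, {"slide": [-100, 0, -150], "dr": [0, 0, 0], "jaw": 1}, {"slide": [-140, 0, -150], "dr": [0, 0, 0], "jaw": 1}, {"slide": [-140, 0, -150], "dr": [0, 0, 0], "jaw": 1}, {"slide": [-140, 0, -150], "dr": [0, 0, 0], "jaw": 1}]}}

```text
t: 19.45
tool_pos: [0.4519, -0.3141, 0.3972]
orientation: [3.132, 0.216, 0.002]
force: [-0.1, -0.7, 1.0]
opening: 0.0006
gripper_force: 0.0
```

Run:
```python
from h import *
where()
p,im,d=cam('scene','s9.png')
a=cv2.resize(im[100:220,210:350,::-1],None,fx=4,fy=4,interpolation=cv2.INTER_CUBIC); cv2.imwrite('pics/s9c.png',a)
# rocker top from depth: far-end and near-end heights, now vs before
z=np.load('pics/scene1.npz'); K=np.array([[p['fx'],0,p['cx']],[0,p['fy'],p['cy']],[0,0,1]])
for r in(.024,-.024):
    P=np.array([[.5676+r*.99,-.2976+r*.139,.068]]); u,v=cv2.projectPoints(P,np.ravel(p['rvec']),np.ravel(p['tvec']),K,None)[0].ravel().round().astype(int)
    print(r,(u,v),'before',world(p,z['d'],u,v)[2].round(4),'now',world(p,d,u,v)[2].round(4))
```

```text
t 19.45 G [ 0.4521 -0.3143  0.2302] cab -214.2 -483.8 230.2 q [-0.7, -0.001, 1.639, -0.001, 1.502, 0.733] tilt 0.12 yaw 7.87 F [-0.1 -0.7  1. ] open 0.0006
0.024 (np.int64(257), np.int64(138)) before 0.0703 now 0.0589
-0.024 (np.int64(273), np.int64(129)) before 0.0438 now 0.0692
```

View pics/s9.png

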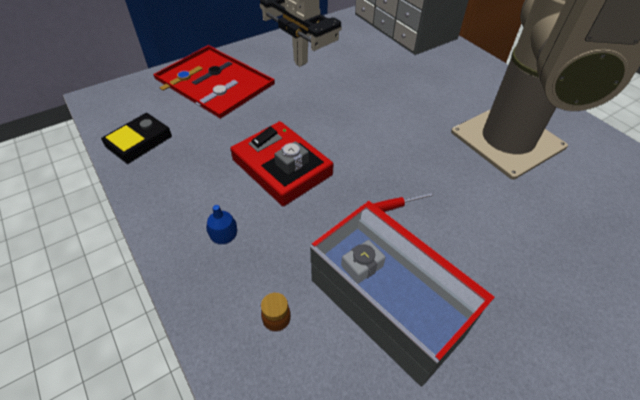

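The final picture shows the watch on the pad at (290,153) and the rocker flipped at (265,137), its far end about 11 mm lower. The flap is shut with the black watch at (364,256), and the other things look undisturbed. Handing in.

```bash
python3 -c "from plant import close_job; print(close_job())"
```

```text
the job is handed in; nothing more can be done
None
```

I handed the job in after about 19.5 s of the 61 s allowed: the steel watch is face up within about 1.5 mm of the pad's centre and lengthways along it to about 2°, the rocker was then pressed to its stop, the flap is shut, and the black watch and other things look undisturbed in the last picture; no verdict came back.

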